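# Load the eyelet sample holder under the jig's spring clip

## Task

Load the eyelet sample into the checking jig without picking anything up. With one fingertip press the spring clip's long bar down and hold it there so that its jaw lifts, and with the other fingertip push the sample holder by its upright tab along the channel, beneath the raised jaw, until its front edge is fully home against the end stop; only then let the bar go, so that the jaw clamps the holder, and move clear. Slide the holder only, never lift or tip it, and leave the things around the jig where they are.

Things in the scene. Friction and masses are not known exactly. Their poses are not given: they have to be found in the camera images.
- jig: Sample jig fixed to the bench: dark steel bed plate 240 (x) x 130 (y) x 8 mm. Origin: centre of its underside, on the bench; x is the direction the holder is pushed, z up. On it, in jig coordinates (mm): a channel along x, centre line y = -25, 50 wide, floor z = 8, rails 6 wide up to z = 14, open at the rear (-x). Clip hinge pin along x at y = 11, its lugs up to z = 26.
- stop_face (a point): Where the holder's front edge must arrive: middle of the end stop's face, at jig x = 95, y = -25, z = 13 mm. The stop is an aluminium block across the channel's front end, 62 mm wide, top at z = 22.
- jaw_nose (a point): Middle of the lower edge of the clip's steel jaw, at rest at jig x = 60, y = -25, z = 8.5 mm; it rises as the bar is pressed. The jaw crosses the channel from x = 45 to 75 mm and blocks it when down; it cannot be forced up by pushing the holder.
- press_bar (a point): Point on top of the clip's press bar, at jig x = -60, y = 41, z = 34 mm at rest; it sinks with the bar. The bar is a round steel bar, 12 mm in diameter, along x from jig x = -110 to 75 mm, parallel to the channel, 66 mm left (+y) of its centre line. Between bar and channel nothing is higher than z = 30. A fingertip can slide along the bar while pressing it.
- clip (a joint): Spring clip angle, rad: 0 at rest (jaw down), grows as the bar is pressed, hard stop 0.5. The bar sinks about 3 mm per 0.1 rad (10 mm at 0.33); it starts to move at about 3 N, takes about 6 N at 0.33 rad and springs back when let go. The jaw clears the holder's plate above 0.15; 0.25 to 0.4 is a good opening. Clamped on the plate it reads about 0.13.
- holder: Loose aluminium sample holder, 0.1 to 0.2 kg, flat in the channel behind the jaw, axes parallel to the jig's: plate 100 (x) x 46 x 5 mm with brown swatch and two eyelets; at its rear end an upright tab 6 thick, 40 wide, top 46 mm above the bench. Origin: centre of the underside; front edge at x = +50, tab's rear face at x = -50 mm. Starts at jig x = -30 to -14; home is jig x = 45 mm.
- thread_cone: Bystander: loose blue cone of thread, 48 mm across at the foot, 78 mm high, beside the jig. Origin: centre of its underside.
- eyelet_jar: Bystander: loose small glass jar with a steel lid, 48 mm across, 58 mm high, beside the jig. Origin: centre of its underside.
- tape_case: Bystander: loose grey tape-measure case, 62 x 34 x 58 mm high, beside the jig. Origin: centre of its underside.
- bobbin_tray: Bystander: loose white tray with bobbins, 85 x 60 x 26 mm high, beside the jig. Origin: centre of its underside.
- wrench: Bystander: loose steel wrench lying flat on the bench to the right.
- mug: Bystander: loose white mug, 76 mm across, 90 mm high, on the bench to the left. Origin: centre of its underside.
Not all that is in view belongs to the job. What is shaped like the holder but orange or purple is not meant.

How it is judged (in metres and radians):
On the way, in this order (a step that is already met when the one before it is completed fails the run):
1. the clip's bar is held down by a fingertip, jaw raised, while the holder is still outside the jaw (value of joint clip above 0.18 rad and contact force between the fingers and jig above 0.5 N and x of holder in the frame of jig below 0 m), for 0.1 s.
2. with the bar still held down, the holder has been pushed home to within 4 mm of the end stop (value of joint clip above 0.16 rad and contact force between the fingers and jig above 0.5 N and x of holder in the frame of jig above 0.041 m), for 0.1 s.
At the end, for the whole second after the job is handed in: The holder lies flat in the channel, its front edge within 4 mm of the end stop, at rest, with the clip let go and its jaw clamped on the plate (clip joint 0.08 to 0.17 rad) (x of holder in the frame of jig between 0.041 and 0.048 m and y of holder in the frame of jig between -0.03 and -0.02 m and z of holder in the frame of jig below 0.011 m and angle between holder's own z axis and vertical below 0.05 rad and value of joint clip between 0.08 and 0.17 rad and linear speed of holder below 0.01 m/s); the robot touches nothing.
It fails at once if the holder is lifted more than 10 mm off the bed (z of holder in the frame of jig above 0.018 m).
It fails at once if the holder is tipped by more than 0.2 rad (angle between holder's own z axis and vertical above 0.2 rad).
It fails at once if a bystander is moved by more than 25 mm (distance of any of thread_cone, eyelet_jar, tape_case, bobbin_tray, wrench, mug from where it was at the start of the episode above 0.025 m).
It also fails if it takes over 38 s, if anything falls off the work surface, if the arm or the gripper's body presses on something with over 40 N, if the wrist force passes 120 N, or if a joint passes its speed limit or range.

## Robot

A 6-joint arm with a two-finger parallel gripper is mounted at the origin on the work surface. World frame = base frame: x ahead of the robot, y to its left, z up, the work surface at z = 0. Lengths are in m, angles in degrees, forces in N, time in s.
With the tool pointing down it reaches from about 0.325 to 0.85 m from the base axis. Payload 4.4 kg.
Tool frame: the origin (TCP) lies between the finger pads; the fingertips stand 11 mm ahead of it and the grasp point (between the pads) lies 8 mm behind it (arm.tip_reach is the distance from the TCP to the fingertips, in m); z points along the fingers, y is the direction in which the jaws open and shut (so a half turn about z gives the same grasp; the last joint's range is limited). The gripper opens to 94 mm and grips with 3 to 60 N. Pads are 16 mm wide; open, the fingers measure 119 mm over their backs; the gripper's body (75 mm by 177 mm) begins 78 mm behind the grasp point.
Start: joints at [66.721, 11.837, 88.321, -0, 79.842, -8.623], TCP at [0.145, 0.556, 0.191] pointing down, gripper open.
Joint ranges: [-156.59, 156.59], [-49.26, 127.26], [12.9, 141.05], [-63.56, 243.56], [4.71, 150.69], [-161.64, 161.64]. Speed limits (degrees/s): [159.86, 159.86, 180, 180, 180, 180].

## Interface

Orientations are given as a 3x3 rotation matrix whose columns are the frame's x, y, z axes.
In Python, from station import arm, optics gives the robot as it stands.
- The arm moves only by the tool move_arm, never from a script. Its argument "deltas" is a list of rows, each an object with "rot": the turn, a rotation vector about the tool's x, y, z in degrees, a list of three; "xyz": the shift along the tool's x, y, z in m, a list of three; "jaw": the gripper's target within -1 to 1 (fully open at 1, half-way at 0, shut at -1). In form: [{"rot": [ax, ay, az], "xyz": [dx, dy, dz], "jaw": jaw}, ...]. A call has 1 to 20 rows; each row is the pose to reach, as a shift and turn from the pose commanded when the call began, along the tool's axes at that moment; what a row does not reach only later rows make up. A row lasts 1/10 s, in which the tool goes at most 50 mm and 8.59 degrees, less where a joint would pass 70% of its speed; a pose out of reach is approached as far as the arm can. A call with a gripper value outside its range is refused whole. The fingers move at their own pace and stop on an object; the grip force is fixed at half the most. Time passes only in rows, so rows that repeat a pose let the fingers close. It gives the time, the measured TCP pose, the force and the opening at its end, in the units of the state.
- arm.state(): the state, without advancing time (a new reading comes with each control period).
- optics.snapshot(name): name is "scene" or "top"; returns a dict with "frame" (480x640x3 uint8, red, green, blue), "vertical_fov" (degrees; the focal length in pixels is half the picture's height over the tangent of half this angle, whatever the lens; pixels are square), "cx", "cy" (the principal point, pixels), "pose" (4x4, takes a point from camera to world coordinates). Camera axes: x right, y up, looking along -z (the intrinsics and any distortion apply to the point x, -y, -z); pixel columns grow to the right and rows downward; lengths in m; the calibration is good to about 2 mm. A picture is of the moment at which its call begins. There is no depth.
- arm.job_done(): hands the job in, once; it reports no verdict.
The state is a dict: "time": time; "joint_positions": joint angles; "joint_vel": joint speeds; "effort": joint torques, N m; "ee_pos": TCP position; "ee_rot": TCP orientation; "force": force on the tool from outside, world axes, zero at the start; "ft_torque": the same for the moment, N m; "grip_width": finger opening in m.
Only numpy, scipy, OpenCV 4.12 (cv2) and the standard library are available. Lean on these libraries where they do the work, as an engineer would, in place of code of your own. Each camera call takes 0.05 s, during which the arm holds its last target.

## Working session

There is one attempt and no reset: what is moved stays moved. The work goes in short steps, Python scripts to look and compute and a tool call to move; the robot and the scene stay as the last step left them, time stands still between calls to the robot, and variables do not carry over. Pictures are saved under pics/ and viewed, and the job is handed in when it is done.

Besides the shell and the picture viewer there is one more tool, called after "Call:" as name(argument=value, ...), one argument or row to a line, values as JSON. move_arm: Moves the arm, as the interface text tells. Its arguments: {"type":"object","properties":{"deltas":{"type":"array","items":{"type":"object","properties":{"rot":{"type":"array","items":{"type":"number"}},"xyz":{"type":"array","items":{"type":"number"}},"jaw":{"type":"number"}}}}},"required":["deltas"]}

```bash
ls; mkdir -p pics; python3 - <<'E'
from station import arm, optics
import cv2, numpy as np
print(arm.state(), arm.tip_reach)
for n in ("scene","top"):
    s=optics.snapshot(n)
    cv2.imwrite(f"pics/{n}0.png", s["frame"][:,:,::-1])
    print(n,{k:v for k,v in s.items() if k!="frame"})
    np.savez(f"pics/{n}0.npz",**{k:v for k,v in s.items()})
E
```

```text
pics
{'time': 0.0, 'joint_positions': array([ 6.67212882e+01,  1.18843258e+01,  8.84049479e+01,  7.54640253e-04,
        7.98424623e+01, -8.62453837e+00]), 'joint_vel': array([ 0.03143028, -0.08577418,  0.07337362,  0.01668913, -0.03631954,
        0.01699137]), 'effort': array([ 4.63529204e-05, -3.70891714e+01, -2.81410933e+01,  6.98993728e-02,
        3.63060005e-02, -1.88223480e-04]), 'ee_pos': array([0.14514665, 0.5554985 , 0.18988889]), 'ee_rot': array([[-9.67469649e-01,  2.52985435e-01, -9.20572611e-04],
       [ 2.52986858e-01,  9.67467421e-01, -2.10692912e-03],
       [ 3.57601630e-04, -2.27128275e-03, -9.99997357e-01]]), 'force': array([-0.34425854,  0.39451305,  0.59455252]), 'ft_torque': array([ 0.01931212,  0.00825283, -0.05826621]), 'grip_width': 0.09392797027094416} 0.011
scene {'vertical_fov': 48.70200526809084, 'cx': 324.3865647919562, 'cy': 244.2525941908669, 'pose': array([[-0.34888823, -0.69826729,  0.62505984,  1.40016693],
       [ 0.93700554, -0.2476294 ,  0.24637432,  0.33107565],
       [-0.01725194,  0.67164163,  0.7406753 ,  0.99402202],
       [ 0.        ,  0.        ,  0.        ,  1.        ]])}
top {'vertical_fov': 51.90207445703238, 'cx': 321.8797667320572, 'cy': 242.6981724902411, 'pose': array([[-0.01754687,  0.99867925, -0.04828929,  0.53005558],
       [-0.99981552, -0.01790321, -0.00695661, -0.01072765],
       [-0.00781195,  0.04815832,  0.99880917,  1.14208322],
       [ 0.        ,  0.        ,  0.        ,  1.        ]])}
```

View pics/top0.png

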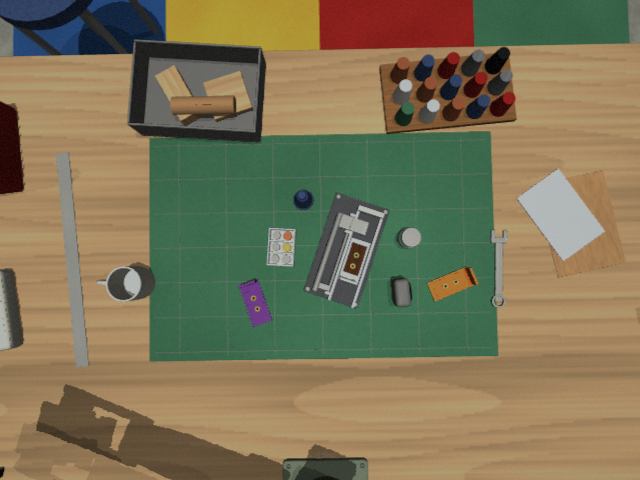

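View pics/scene0.png

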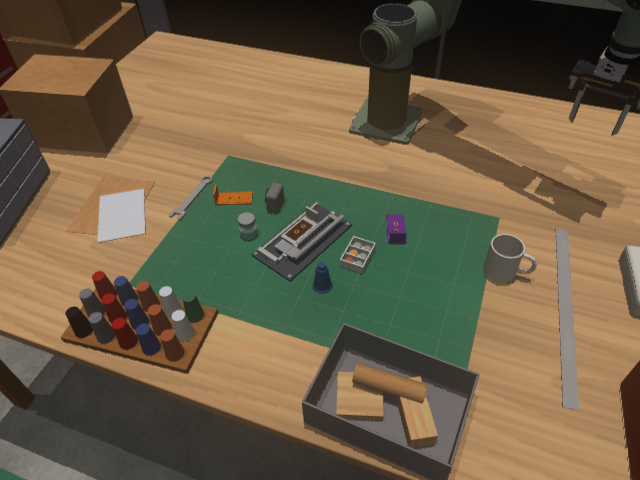

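The top view shows the jig around (347,250), with its stop end at the top and bystanders on both sides. I'll enlarge it next.

```bash
python3 - <<'E'
import cv2, numpy as np
f=cv2.imread("pics/top0.png")
c=f[185:315,270:430]; cv2.imwrite("pics/top0z.png",cv2.resize(c,None,fx=4.6,fy=4.6,interpolation=cv2.INTER_CUBIC))
f=cv2.imread("pics/scene0.png")
c=f[180:300,230:390]; cv2.imwrite("pics/scene0z.png",cv2.resize(c,None,fx=5,fy=5,interpolation=cv2.INTER_CUBIC))
E
```

```text
(no output)
```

View pics/top0z.png

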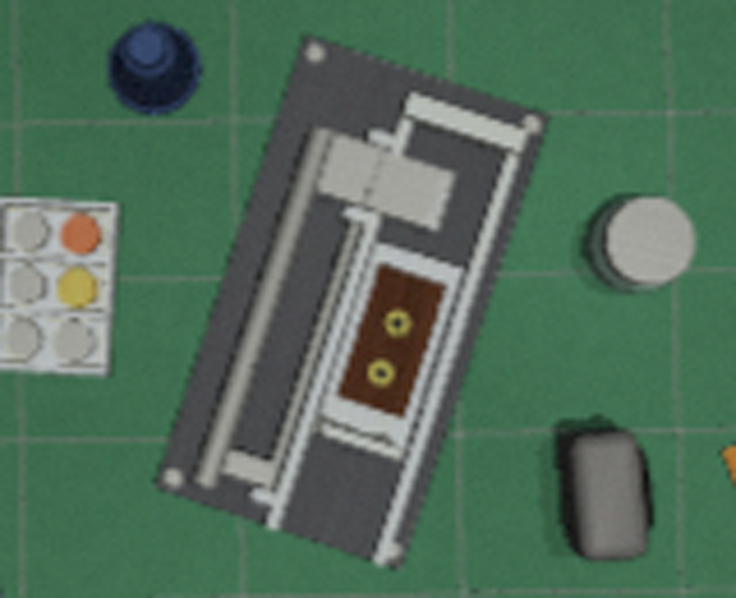

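View pics/scene0z.png

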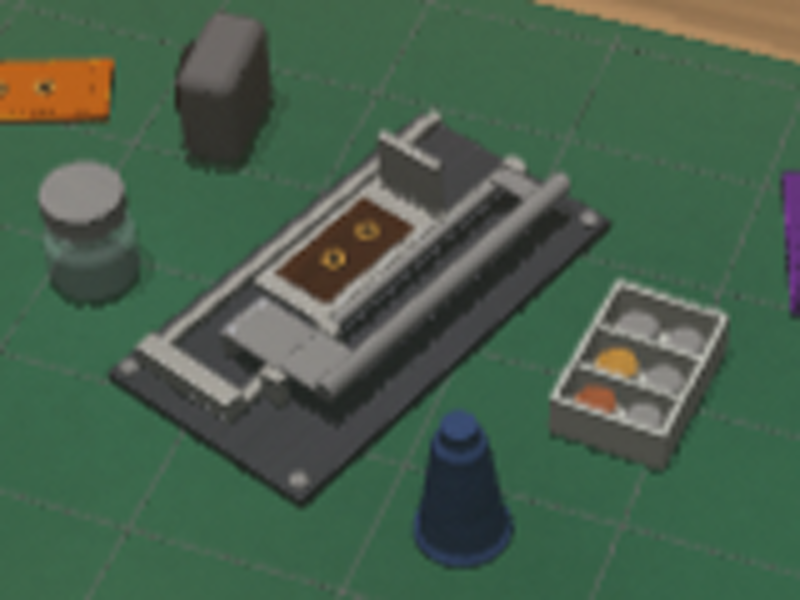

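The top zoom shows the four plate corners clearly: zoomed (307,36), (548,115), (398,567) and (158,487). The bar is on the left, and the tab is at about (360,437). The jaw is at about (390,185). I'll fit the jig pose and cross-check it against the other view.

```bash
cat > h.py <<'E'
import numpy as np, cv2
def K(s):
    f=240/np.tan(np.radians(float(s["vertical_fov"]))/2); return f
def ray(s,u,v):
    f=K(s);P=np.array(s["pose"]); d=P[:3,:3]@np.array([(u-s["cx"])/f,-(v-s["cy"])/f,-1]); return P[:3,3],d
def onz(s,u,v,z):
    o,d=ray(s,u,v); return o+d*(z-o[2])/d[2]
def proj(s,p):
    P=np.array(s["pose"]); q=P[:3,:3].T@(np.asarray(p)-P[:3,3]); f=K(s)
    return np.array([s["cx"]+f*q[0]/-q[2], s["cy"]-f*q[1]/-q[2]])
E
python3 - <<'E'
from h import *
from scipy.spatial.transform import Rotation as R
t=np.load("pics/top0.npz"); s=np.load("pics/scene0.npz")
J=np.array([[.12,.065],[.12,-.065],[-.12,-.065],[-.12,.065]])
def fit(sn,z,off,px):
    W=np.array([onz(sn,off[0]+(u+.5)/off[2]-.5,off[1]+(v+.5)/off[2]-.5,z)[:2] for u,v in px])
    A=J-J.mean(0);B=W-W.mean(0); H=A.T@B; th=np.arctan2(H[0,1]-H[1,0],H[0,0]+H[1,1])
    r=np.array([[np.cos(th),-np.sin(th)],[np.sin(th),np.cos(th)]]); c=W.mean(0)
    print("c",c,"yaw",np.degrees(th),"res mm",((J@r.T+c-W)*1e3).round(1).tolist()); return c,th,r
ct=fit(t,.008,(270,185,4.6),[(307,36),(548,115),(398,567),(158,487)])
# scene order FL FR RR RL
cs=fit(s,.008,(230,180,5),[(303,500),(110,376),(434,118),(610,218)])
c=(ct[0]+cs[0])/2
def jig(sn,off,px,z,r=ct[2]):
    for u,v in px:
        w=onz(sn,off[0]+(u+.5)/off[2]-.5,off[1]+(v+.5)/off[2]-.5,z)[:2]
        print((( w-c)@r*1e3).round(1))
print("holder front corners z13, top"); jig(t,(270,185,4.6),[(379,245),(463,268)],.013)
print("tab top corners z46 rear"); jig(t,(270,185,4.6),[(322,428),(396,456)],.046)
print("scene holder front corners"); jig(s,(230,180,5),[(332,332),(258,281)],.013)
print("scene tab top"); jig(s,(230,180,5),[(437,166),(380,134)],.046)
print("bar ends z34 rear/front top"); jig(t,(270,185,4.6),[(207,482),(320,133)],.032)
import json; json.dump([ct[0].tolist(),cs[0].tolist(),ct[1],cs[1]],open("jig.json","w"))
E
```

```text
c [ 0.56737832 -0.05877613] yaw -19.41464536346433 res mm [[1.5, 1.0], [0.4, -1.5], [-1.7, -1.7], [-0.2, 2.2]]
c [ 0.56813595 -0.05341474] yaw -19.59186785056507 res mm [[1.8, 1.4], [-1.9, -0.5], [-1.7, -4.9], [1.8, 4.0]]
holder front corners z13, top
[30.5 -6.2]
[ 32.8 -49.5]
tab top corners z46 rear
[-64.4  -6.7]
[-65.9 -44.8]
scene holder front corners
[33.1  7.6]
[ 30.7 -45. ]
scene tab top
[-64.7  -5.6]
[-64.2 -43.8]
bar ends z34 rear/front top
[-107.3   37.7]
[72.4 39.1]
```

```bash
cat >> h.py <<'E'
C=np.array([.5675,-.0580]); YAW=np.radians(-19.5)
RJ=np.array([[np.cos(YAW),-np.sin(YAW)],[np.sin(YAW),np.cos(YAW)]])
def j2w(x,y): return RJ@np.array([x,y])+C
def w2j(p): return RJ.T@(np.asarray(p)[:2]-C)
# tool target: tool y = jig y, z down, x = -jig x
RT=np.array([[-RJ[0,0],RJ[0,1],0],[-RJ[1,0],RJ[1,1],0],[0,0,-1.]])
def delta(st,p,Rt=RT):
    from scipy.spatial.transform import Rotation as R
    Rc=np.array(st["ee_rot"]); return (Rc.T@(np.asarray(p)-st["ee_pos"])).round(4), R.from_matrix(Rc.T@Rt).as_rotvec(degrees=True).round(2)
E
python3 - <<'E'
from h import *; from station import arm
st=arm.state()
p=j2w(-.085,.008); print(p, delta(st,[*p,.15]))
E
```

```text
[ 0.49004593 -0.02208529] (array([-0.4798, -0.4715,  0.0408]), array([-0.12, -0.01,  4.84]))
```

Call:
move_arm(
  deltas=[
    {"xyz":[-0.014,-0.014,0],"rot":[0,0,0.2],"jaw":0.14},
    {"xyz":[-0.038,-0.038,0],"rot":[0,0,0.4],"jaw":0.14},
    {"xyz":[-0.067,-0.066,0],"rot":[0,0,0.7],"jaw":0.14},
    {"xyz":[-0.096,-0.094,0],"rot":[0,0,1.0],"jaw":0.14},
    {"xyz":[-0.13,-0.127,0],"rot":[0,0,1.3],"jaw":0.14},
    {"xyz":[-0.163,-0.16,0],"rot":[0,0,1.6],"jaw":0.14},
    {"xyz":[-0.197,-0.193,0],"rot":[0,0,2.0],"jaw":0.14},
    {"xyz":[-0.23,-0.226,0.005],"rot":[0,0,2.3],"jaw":0.14},
    {"xyz":[-0.264,-0.259,0.01],"rot":[0,0,2.7],"jaw":0.14},
    {"xyz":[-0.298,-0.292,0.015],"rot":[0,0,3.0],"jaw":0.14},
    {"xyz":[-0.331,-0.325,0.02],"rot":[0,0,3.4],"jaw":0.14},
    {"xyz":[-0.365,-0.358,0.025],"rot":[0,0,3.8],"jaw":0.14},
    {"xyz":[-0.398,-0.391,0.03],"rot":[0,0,4.1],"jaw":0.14},
    {"xyz":[-0.43,-0.42,0.035],"rot":[0,0,4.4],"jaw":0.14},
    {"xyz":[-0.455,-0.447,0.038],"rot":[0,0,4.6],"jaw":0.14},
    {"xyz":[-0.472,-0.464,0.04],"rot":[0,0,4.8],"jaw":0.14},
    {"xyz":[-0.48,-0.4715,0.041],"rot":[-0.1,0,4.84],"jaw":0.14},
    {"xyz":[-0.48,-0.4715,0.041],"rot":[-0.1,0,4.84],"jaw":0.14},
  ],
)

```text
time: 1.9
ee_pos: [0.4906, -0.022, 0.1495]
ee_rot: [[-0.942, 0.335, -0.001], [0.335, 0.942, 0.002], [0.001, 0.002, -1.0]]
force: [-0.6, 0.5, 0.1]
grip_width: 0.0535
```

```bash
python3 - <<'E'
from h import *; from station import arm
st=arm.state()
print(st["ee_pos"],w2j(st["ee_pos"]),st["grip_width"],st["force"],st["time"])
for z in (.081,.06):print(z, delta(st,[*j2w(-.085,.008),z]))
E
```

```text
[ 0.49056322 -0.02197619  0.14953699] [-0.08454879  0.00827551] 0.05345031872428551 [-0.60152866  0.52649468  0.05624161] 1.9
0.081 (array([ 0.0004, -0.0004,  0.0685]), array([ 0.11, -0.07, -0.1 ]))
0.06 (array([ 0.0003, -0.0004,  0.0895]), array([ 0.11, -0.07, -0.1 ]))
```

Call:
move_arm(
  deltas=[
    {"xyz":[0,0,0.015],"rot":[0.1,0,0],"jaw":0.14},
    {"xyz":[0,0,0.04],"rot":[0.1,0,0],"jaw":0.14},
    {"xyz":[0,0,0.065],"rot":[0.1,0,0],"jaw":0.14},
    {"xyz":[0,0,0.082],"rot":[0.1,0,0],"jaw":0.14},
    {"xyz":[0,0,0.088],"rot":[0.1,0,0],"jaw":0.14},
    {"xyz":[0,0,0.088],"rot":[0.1,0,0],"jaw":0.14},
  ],
)

```text
time: 2.5
ee_pos: [0.4894, -0.0199, 0.0614]
ee_rot: [[-0.943, 0.332, -0.002], [0.332, 0.943, 0.001], [0.002, -0.0, -1.0]]
force: [0.7, -0.4, 0.5]
grip_width: 0.0535
```

```bash
python3 - <<'E'
from h import *; from station import arm,optics
st=arm.state()
print(st["ee_pos"],w2j(st["ee_pos"]),st["grip_width"],st["force"],st["time"])
s=optics.snapshot("scene")
tip=st["ee_pos"]+np.array(st["ee_rot"])@[0,0,.011]
for sg in(1,-1):
    print(proj(s,tip+np.array(st["ee_rot"])@[0,sg*.033,0]))
c=s["frame"][150:300,230:390,::-1]; cv2.imwrite("pics/s1z.png",cv2.resize(c,None,fx=4,fy=4,interpolation=cv2.INTER_CUBIC))
t=optics.snapshot("top")
c=t["frame"][185:335,270:430,::-1]; cv2.imwrite("pics/t1z.png",cv2.resize(c,None,fx=4,fy=4,interpolation=cv2.INTER_CUBIC))
E
```

```text
[ 0.48938507 -0.01988399  0.06138252] [-0.08635776  0.00985443] 0.05348389901351838 [ 0.68840166 -0.35942798  0.54616984] 2.5
[336.47169484 215.07593284]
[316.59029468 203.79224106]
```

View pics/s1z.png

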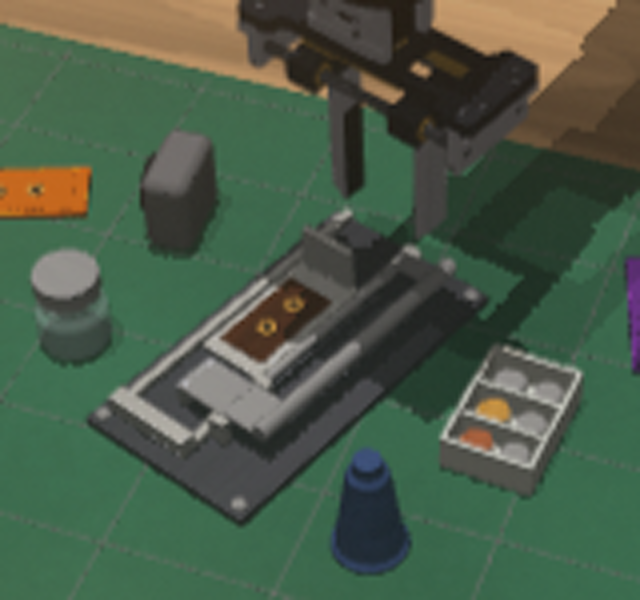

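View pics/t1z.png

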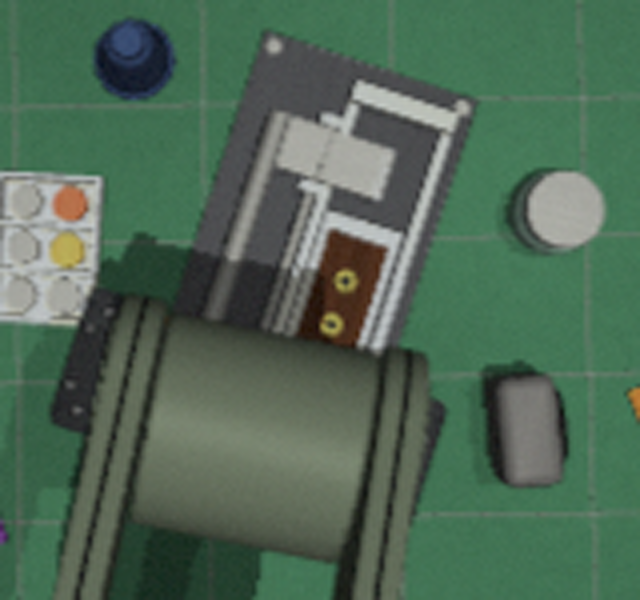

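The fingers stand just behind the tab, with tips at zoomed (348,193) and (428,233). They appear about 6 px higher than my tip projection, so I'll check that with overlays before pressing.

```bash
python3 - <<'E'
from h import *; from station import arm,optics
st=arm.state()
print(st["ee_pos"],w2j(st["ee_pos"]),st["force"],st["time"],st["joint_vel"].round(2))
s=optics.snapshot("scene"); im=cv2.resize(s["frame"][160:290,250:360,::-1],None,fx=6,fy=6,interpolation=cv2.INTER_CUBIC)
im=im[:600].copy()
def d(p,col):
    u,v=proj(s,p); q=((u-250+.5)*6-.5,(v-160+.5)*6-.5); cv2.circle(im,(int(q[0]),int(q[1])),3,col,-1)
R=np.array(st["ee_rot"])
for sg in(1,-1):
  for a in(.027,.0395):
    for b in(-.008,.008): d(st["ee_pos"]+R@[b,sg*a,.011],(0,0,255))
d(st["ee_pos"],(255,255,0))
for x,y,z in [(.12,.065,.008),(.12,-.065,.008),(-.12,.065,.008),(-.12,-.065,.008),(-.11,.041,.034),(.075,.041,.034),(-.12,-.053,.014),(.095,-.056,.022),(.095,.006,.022)]:
    d([*j2w(x,y),z],(0,255,255))
cv2.imwrite("pics/ov1.png",im)
E
```

```text
[ 0.49119683 -0.02066969  0.06298004] [-0.08438765  0.00971857] [-0.32942469 -0.82493329  0.27677842] 2.6 [-0.48 -0.49 -0.84 -0.02 -0.13 -0.09]
```

View pics/ov1.png

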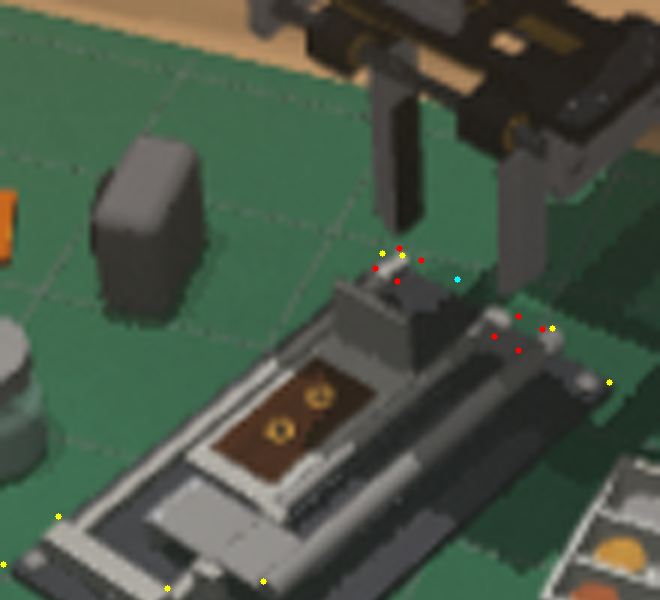

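```bash
python3 - <<'E'
from h import *; from station import arm,optics
sts=[]
t=optics.snapshot("top"); st=arm.state(); s=optics.snapshot("scene")
for _ in range(2): st=arm.state(); print(st["ee_pos"],st["joint_positions"].round(2),st["time"])
R=np.array(st["ee_rot"])
def ov(sn,x0,y0,w,h,k,name):
    im=cv2.resize(sn["frame"][y0:y0+h,x0:x0+w,::-1],None,fx=k,fy=k,interpolation=cv2.INTER_CUBIC)
    def d(p,col):
        u,v=proj(sn,p); cv2.circle(im,(int((u-x0+.5)*k),int((v-y0+.5)*k)),3,col,-1)
    for a in(-1,1):
        for b in (-1,1):
            for z,col in((-.07,(0,0,255)),(-.15,(0,255,255))): d(st["ee_pos"]+R@[b*.0375,a*.0885,z],col)
            d(st["ee_pos"]+R@[b*.008,a*.033+b*0,.011],(255,0,255))
    cv2.imwrite(name,im)
ov(t,250,180,190,150,4,"pics/ovt.png"); ov(s,250,100,160,130,4.6,"pics/ovs.png")
E
```

```text
[ 0.49168473 -0.02119966  0.0633068 ] [-12.56  10.3  106.72   0.    62.84 -83.08] 2.75
[ 0.49168473 -0.02119966  0.0633068 ] [-12.56  10.3  106.72   0.    62.84 -83.08] 2.75
```

View pics/ovt.png

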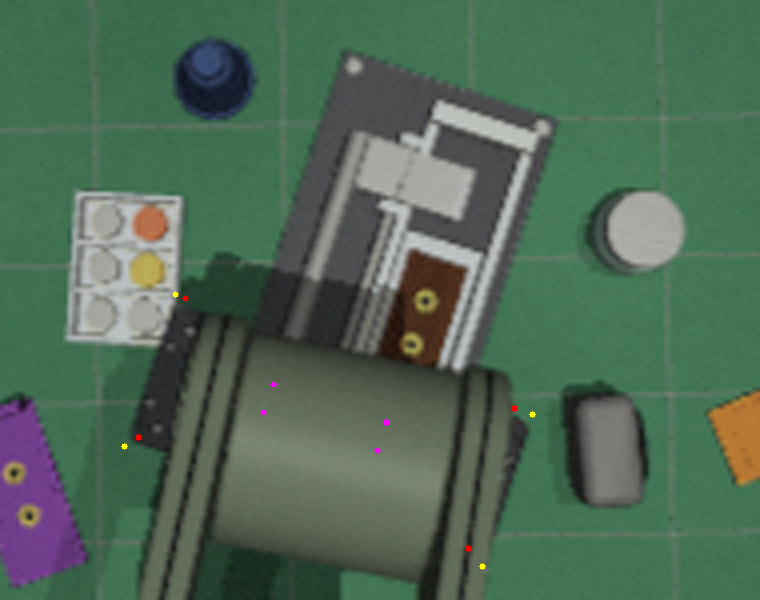

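View pics/ovs.png

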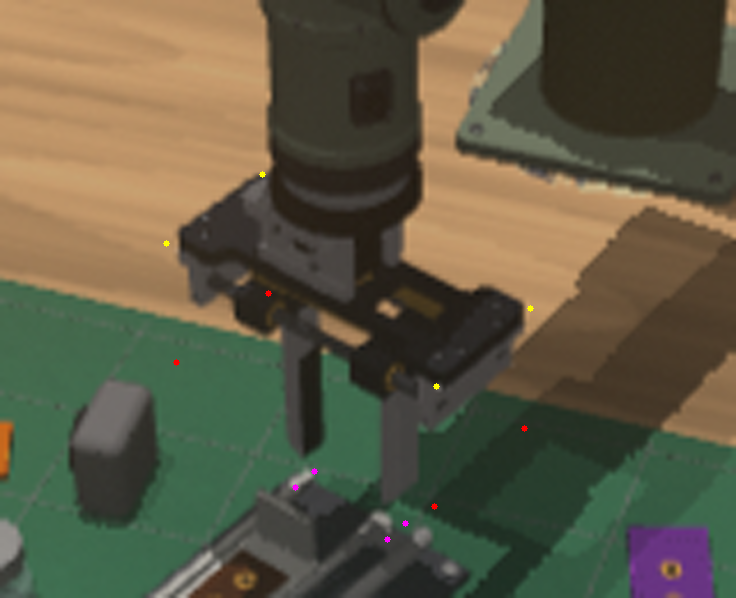

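The gripper body matches in xy in the top view. In the scene view the tips look about 15–20 mm higher than the reported pose implies. I'll descend in small steps and use the force reading as the check.

Call:
move_arm(
  deltas=[
    {"xyz":[0,0,0.006],"rot":[0,0,0],"jaw":0.14},
    {"xyz":[0,0,0.012],"rot":[0,0,0],"jaw":0.14},
    {"xyz":[0,0,0.012],"rot":[0,0,0],"jaw":0.14},
    {"xyz":[0,0,0.012],"rot":[0,0,0],"jaw":0.14},
  ],
)

```text
time: 3.15
ee_pos: [0.4902, -0.0211, 0.0496]
ee_rot: [[-0.943, 0.334, -0.001], [0.334, 0.943, 0.0], [0.001, -0.0, -1.0]]
force: [0.4, 0.1, 0.6]
grip_width: 0.0538
```

```bash
cat > look.py <<'E'
import sys
from h import *; from station import arm,optics
n=sys.argv[1]
s=optics.snapshot("scene"); st=arm.state()
print(st["ee_pos"],w2j(st["ee_pos"]).round(4),st["force"].round(2),st["time"],st["grip_width"])
print("rot",delta(st,st["ee_pos"])[1])
R=np.array(st["ee_rot"]); x0,y0,k=250,160,6
im=cv2.resize(s["frame"][y0:y0+100,x0:x0+115,::-1],None,fx=k,fy=k,interpolation=cv2.INTER_CUBIC)
for a in(-1,1):
  for b in (-1,1):
    u,v=proj(s,st["ee_pos"]+R@[b*.008,a*.033,.011]); cv2.circle(im,(int((u-x0+.5)*k),int((v-y0+.5)*k)),3,(255,0,255),-1)
cv2.imwrite(f"pics/{n}.png",im)
E
python3 look.py d1
```

```text
[ 0.49044955 -0.02118436  0.04981478] [-0.0849  0.009 ] [0.61 0.16 0.29] 3.2 0.05330229429569225
rot [-0.   -0.04 -0.  ]
```

View pics/d1.png

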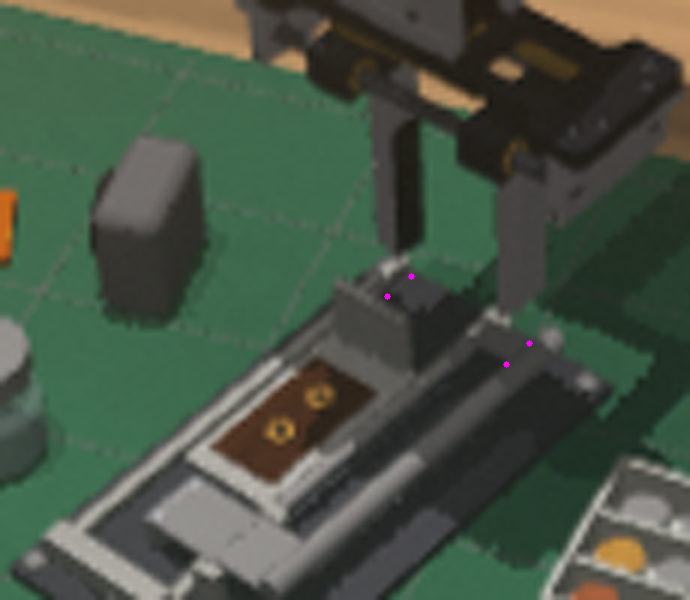

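The finger columns still line up laterally, at u≈521 against 517 predicted, and there's no contact yet. So the offset is in height only. I'll continue down by feel.

Call:
move_arm(
  deltas=[
    {"xyz":[0,-0.001,0.004],"rot":[0,0,0],"jaw":0.14},
    {"xyz":[0,-0.001,0.008],"rot":[0,0,0],"jaw":0.14},
    {"xyz":[0,-0.001,0.008],"rot":[0,0,0],"jaw":0.14},
    {"xyz":[0,-0.001,0.008],"rot":[0,0,0],"jaw":0.14},
  ],
)

```text
time: 3.6
ee_pos: [0.4901, -0.0221, 0.0418]
ee_rot: [[-0.943, 0.334, -0.001], [0.334, 0.943, 0.0], [0.001, -0.0, -1.0]]
force: [0.2, -0.2, 1.0]
grip_width: 0.0536
```

```bash
python3 look.py d2
```

```text
[ 0.490289   -0.02211433  0.04199052] [-0.0848  0.0081] [0.37 0.15 0.93] 3.65 0.05320066172415507
rot [-0.   -0.01  0.  ]
```

View pics/d2.png

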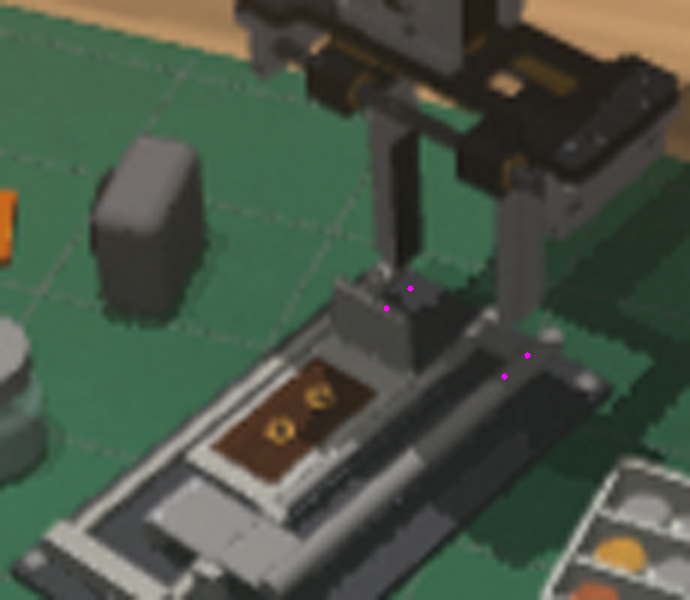

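Call:
move_arm(
  deltas=[
    {"xyz":[0,0,0.003],"rot":[0,0,0],"jaw":0.14},
    {"xyz":[0,0,0.006],"rot":[0,0,0],"jaw":0.14},
    {"xyz":[0,0,0.008],"rot":[0,0,0],"jaw":0.14},
    {"xyz":[0,0,0.008],"rot":[0,0,0],"jaw":0.14},
  ],
)

```text
time: 4.05
ee_pos: [0.4899, -0.022, 0.0336]
ee_rot: [[-0.943, 0.334, -0.001], [0.334, 0.943, 0.0], [0.001, -0.0, -1.0]]
force: [0.5, -0.0, 0.4]
grip_width: 0.0535
```

```bash
python3 look.py d3
```

```text
[ 0.49005098 -0.02205522  0.03378513] [-0.085  0.008] [ 0.08  0.79 -0.28] 4.1 0.05379344376296226
rot [-0.   -0.04  0.  ]
```

View pics/d3.png

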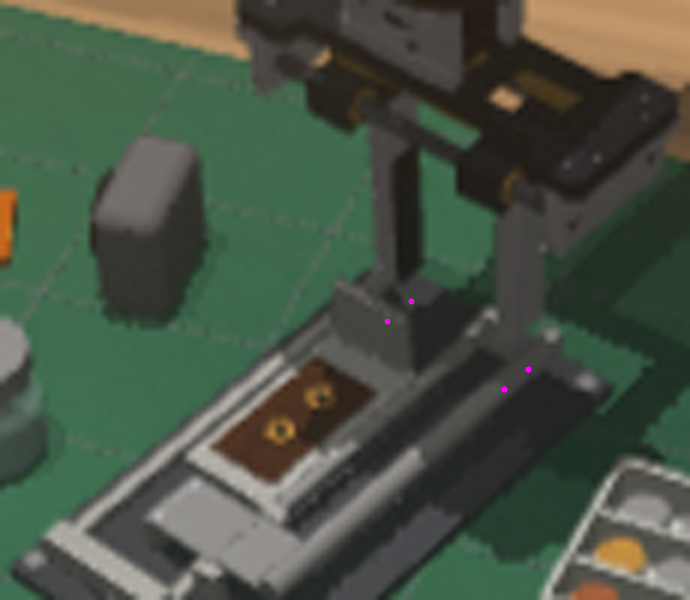

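Call:
move_arm(
  deltas=[
    {"xyz":[0,0,0.002],"rot":[0,0,0],"jaw":0.14},
    {"xyz":[0,0,0.004],"rot":[0,0,0],"jaw":0.14},
    {"xyz":[0,0,0.006],"rot":[0,0,0],"jaw":0.14},
    {"xyz":[0,0,0.006],"rot":[0,0,0],"jaw":0.14},
  ],
)

```text
time: 4.5
ee_pos: [0.49, -0.022, 0.0277]
ee_rot: [[-0.943, 0.334, -0.001], [0.334, 0.943, 0.0], [0.001, -0.0, -1.0]]
force: [-0.6, -1.1, 0.1]
grip_width: 0.0538
```

```bash
python3 look.py d4
```

```text
[ 0.49010593 -0.02208245  0.02783829] [-0.0849  0.008 ] [-0.13 -0.61 -0.13] 4.55 0.053842053949239715
rot [-0.   -0.03  0.  ]
```

View pics/d4.png

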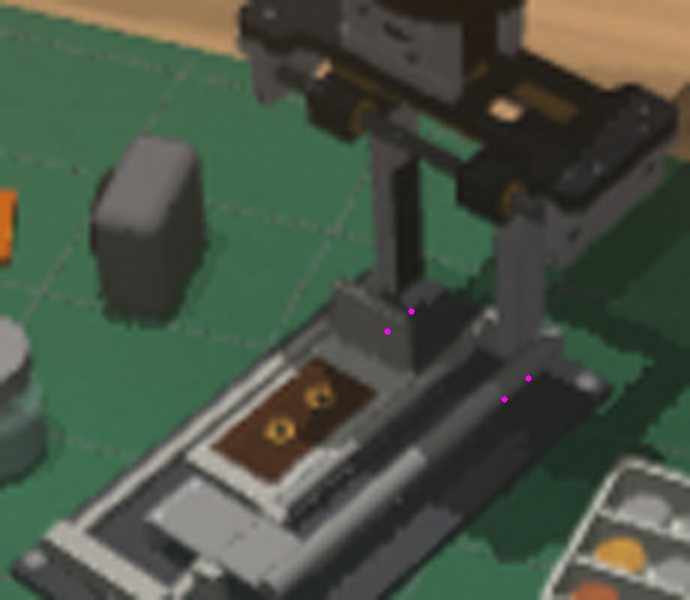

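There's still no force with the stated tip at z=0.017. I need to rule out the finger being beside the bar instead of above it, so I'll look closer in both views.

```bash
python3 - <<'E'
from h import *; from station import arm,optics
s=optics.snapshot("scene"); t=optics.snapshot("top"); st=arm.state()
c=s["frame"][195:245,300:360,::-1]; cv2.imwrite("pics/e_s.png",cv2.resize(c,None,fx=12,fy=12,interpolation=cv2.INTER_NEAREST))
R=np.array(st["ee_rot"]); x0,y0,k=270,240,5.5
im=cv2.resize(t["frame"][y0:y0+80,x0:x0+120,::-1],None,fx=k,fy=k,interpolation=cv2.INTER_CUBIC)
for dz,col in((.07,(0,0,255)),(.15,(0,255,255))):
  for a in(-1,1):
    for b in (-1,1):
      u,v=proj(t,st["ee_pos"]+R@[b*.0375,a*.0885,-dz]); cv2.circle(im,(int((u-x0+.5)*k),int((v-y0+.5)*k)),3,col,-1)
cv2.imwrite("pics/e_t.png",im)
E
```

```text
(no output)
```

View pics/e_s.png

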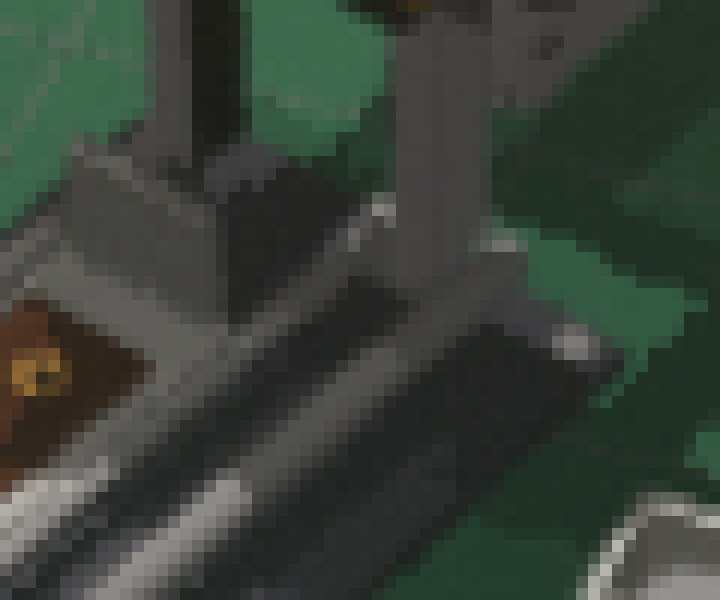

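View pics/e_t.png

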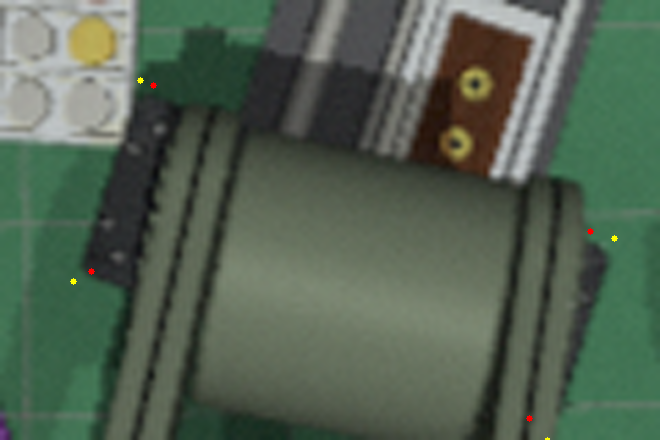

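Call:
move_arm(
  deltas=[
    {"xyz":[0,0,0.001],"rot":[0,0,0],"jaw":0.14},
    {"xyz":[0,0,0.002],"rot":[0,0,0],"jaw":0.14},
    {"xyz":[0,0,0.003],"rot":[0,0,0],"jaw":0.14},
    {"xyz":[0,0,0.003],"rot":[0,0,0],"jaw":0.14},
  ],
)

```text
time: 5.05
ee_pos: [0.4901, -0.0221, 0.0249]
ee_rot: [[-0.943, 0.334, -0.0], [0.334, 0.943, 0.0], [0.0, -0.0, -1.0]]
force: [-0.7, 0.0, -0.1]
grip_width: 0.0538
```

```bash
python3 look.py d5
```

```text
[ 0.49017124 -0.02207508  0.02493509] [-0.0849  0.0081] [-0.7  -0.13 -0.55] 5.1 0.053354082208138184
rot [-0.   -0.02  0.01]
```

View pics/d5.png

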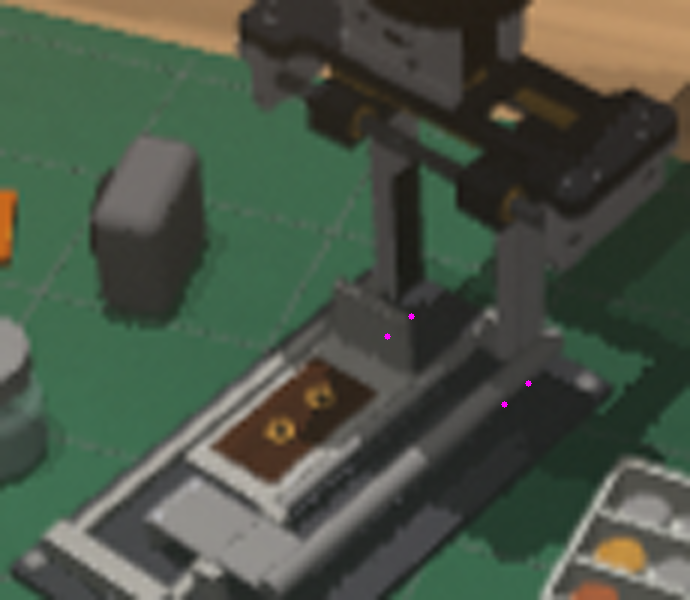

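Call:
move_arm(
  deltas=[
    {"xyz":[0,0,0.001],"rot":[0,0,0],"jaw":0.14},
    {"xyz":[0,0,0.002],"rot":[0,0,0],"jaw":0.14},
    {"xyz":[0,0,0.003],"rot":[0,0,0],"jaw":0.14},
    {"xyz":[0,0,0.003],"rot":[0,0,0],"jaw":0.14},
  ],
)

```text
time: 5.5
ee_pos: [0.4901, -0.0221, 0.0218]
ee_rot: [[-0.943, 0.334, -0.0], [0.334, 0.943, 0.0], [0.0, -0.0, -1.0]]
force: [-0.2, 0.2, 0.9]
grip_width: 0.0532
```

```bash
python3 - <<'E'
from h import *; from station import arm,optics
s=optics.snapshot("scene"); st=arm.state(); s0=np.load("pics/scene0.npz")
print(st["ee_pos"],st["force"],st["effort"].round(1))
a=s0["frame"][190:262,275:355,::-1]; b=s["frame"][190:262,275:355,::-1]
im=np.hstack([cv2.resize(x,None,fx=5,fy=5,interpolation=cv2.INTER_CUBIC) for x in (a,b)]); cv2.imwrite("pics/cmp.png",im)
c=s["frame"][195:245,300:360,::-1]; cv2.imwrite("pics/e_s2.png",cv2.resize(c,None,fx=12,fy=12,interpolation=cv2.INTER_NEAREST))
E
```

```text
[ 0.49019637 -0.02209872  0.02195083] [-0.03755431  0.24564422  0.33160035] [ -0.  -32.6 -22.   -0.    0.1   0. ]
```

View pics/cmp.png

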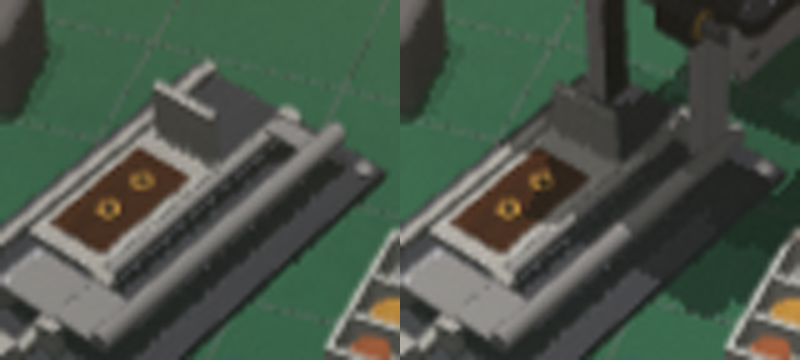

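View pics/e_s2.png

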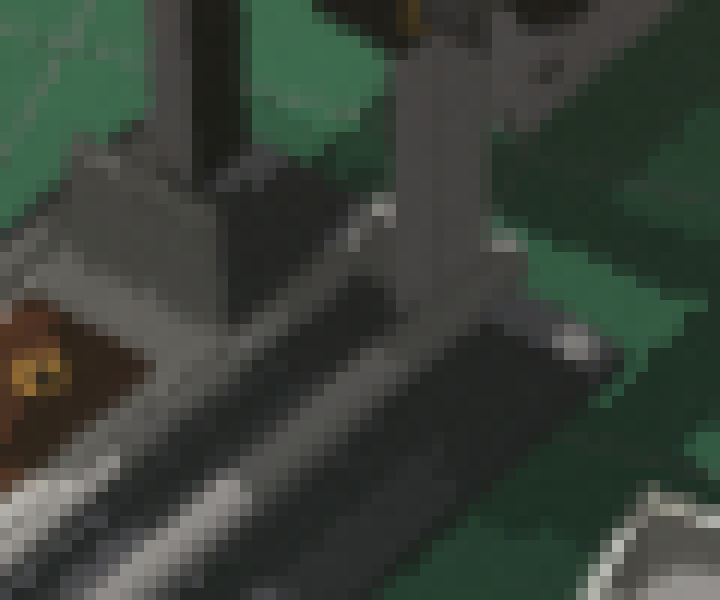

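```bash
python3 - <<'E'
from h import *
s=np.load("pics/scene0.npz")
for x,y,z in [(-.077,.047,.034),(-.077,.035,.034),(-.093,.047,.034),(-.077,.041,.034),(-.11,.041,.034),(-.085,.041,.034),(-.07,-.025,.046)]:
    for zz in (z,z+.004):
        u,v=proj(s,[*j2w(x,y),zz]); print(x,y,zz,((u-300+.5)*12,(v-195+.5)*12))
E
```

```text
-0.077 0.047 0.034 (np.float64(430.80929388106415), np.float64(335.19743814024685))
-0.077 0.047 0.038000000000000006 (np.float64(430.7738879364292), np.float64(321.88780823667275))
-0.077 0.035 0.034 (np.float64(386.95085778857447), np.float64(309.8547271131263))
-0.077 0.035 0.038000000000000006 (np.float64(386.8191988450035), np.float64(296.5416361783334))
-0.093 0.047 0.034 (np.float64(478.27329714920756), np.float64(293.4813966827933))
-0.093 0.047 0.038000000000000006 (np.float64(478.3422022459347), np.float64(280.1601950440935))
-0.077 0.041 0.034 (np.float64(408.8370524950478), np.float64(322.50122245919295))
-0.077 0.041 0.038000000000000006 (np.float64(408.7533306802409), np.float64(309.18980389235924))
-0.11 0.041 0.034 (np.float64(506.1930787202043), np.float64(237.3274290815142))
-0.11 0.041 0.038000000000000006 (np.float64(506.3221415494229), np.float64(223.99424575744297))
-0.085 0.041 0.034 (np.float64(432.65969594998637), np.float64(301.659524312553))
-0.085 0.041 0.038000000000000006 (np.float64(432.6285283831601), np.float64(288.34235504306525))
-0.07 -0.025 0.046 (np.float64(149.66117902469864), np.float64(163.52618665564148))
-0.07 -0.025 0.05 (np.float64(149.0147271487715), np.float64(150.0318079172947))
```

Call:
move_arm(
  deltas=[
    {"xyz":[0,0,0.001],"rot":[0,0,0],"jaw":0.14},
    {"xyz":[0,0,0.002],"rot":[0,0,0],"jaw":0.14},
    {"xyz":[0,0,0.002],"rot":[0,0,0],"jaw":0.14},
  ],
)

```text
time: 5.85
ee_pos: [0.4901, -0.0221, 0.0199]
ee_rot: [[-0.943, 0.334, -0.0], [0.334, 0.943, 0.0], [0.0, -0.0, -1.0]]
force: [0.6, -0.2, -0.8]
grip_width: 0.0534
```

Call:
move_arm(
  deltas=[
    {"xyz":[0,0,0.001],"rot":[0,0,0],"jaw":0.14},
    {"xyz":[0,0,0.002],"rot":[0,0,0],"jaw":0.14},
    {"xyz":[0,0,0.002],"rot":[0,0,0],"jaw":0.14},
  ],
)

```text
time: 6.15
ee_pos: [0.4905, -0.0221, 0.0183]
ee_rot: [[-0.943, 0.334, 0.0], [0.334, 0.943, 0.0], [-0.0, 0.0, -1.0]]
force: [-0.8, -0.6, 3.4]
grip_width: 0.054
```

Call:
move_arm(
  deltas=[
    {"xyz":[0,0,0.001],"rot":[0,0,0],"jaw":0.14},
    {"xyz":[0,0,0.001],"rot":[0,0,0],"jaw":0.14},
  ],
)

```text
time: 6.35
ee_pos: [0.4906, -0.0221, 0.0173]
ee_rot: [[-0.943, 0.334, 0.001], [0.334, 0.943, 0.0], [-0.001, 0.0, -1.0]]
force: [0.1, -0.1, 3.6]
grip_width: 0.0534
```

```bash
python3 - <<'E'
from h import *; from station import arm,optics
s=optics.snapshot("scene"); st=arm.state(); s0=np.load("pics/scene0.npz")
print(st["ee_pos"],st["force"],st["ft_torque"])
a=s0["frame"][190:262,275:355,::-1]; b=s["frame"][190:262,275:355,::-1]
im=np.hstack([cv2.resize(x,None,fx=5,fy=5,interpolation=cv2.INTER_CUBIC) for x in (a,b)]); cv2.imwrite("pics/cmp2.png",im)
E
```

```text
[ 0.49062698 -0.0221327   0.01730489] [-0.95176771 -0.09289748  3.5181277 ] [ 0.09073452 -0.01088867 -0.00351779]
```

View pics/cmp2.png

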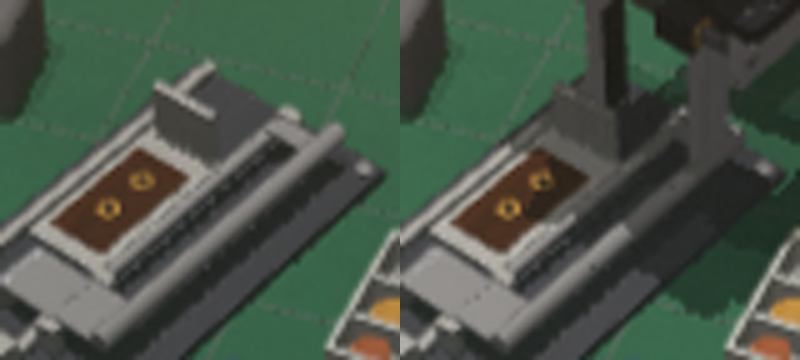

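The force is 3.5 N and stays constant over 1 mm of travel, with the moment on the left-finger side. That fits a spring-loaded bar and not the rigid bed. I'll press further and watch the jaw.

Call:
move_arm(
  deltas=[
    {"xyz":[0,0,0.001],"rot":[0,0,0],"jaw":0.14},
    {"xyz":[0,0,0.002],"rot":[0,0,0],"jaw":0.14},
    {"xyz":[0,0,0.003],"rot":[0,0,0],"jaw":0.14},
    {"xyz":[0,0,0.004],"rot":[0,0,0],"jaw":0.14},
  ],
)

```text
time: 6.8
ee_pos: [0.4907, -0.0222, 0.0132]
ee_rot: [[-0.943, 0.334, 0.001], [0.334, 0.943, -0.0], [-0.001, 0.0, -1.0]]
force: [-0.6, -1.2, 4.5]
grip_width: 0.0535
```

```bash
cat > cmp.py <<'E'
import sys
from h import *; from station import arm,optics
s=optics.snapshot("scene"); st=arm.state(); s0=np.load("pics/scene0.npz")
print(st["ee_pos"],w2j(st["ee_pos"]).round(4),st["force"],st["ft_torque"],st["time"],delta(st,st["ee_pos"])[1])
a=s0["frame"][190:270,275:355,::-1]; b=s["frame"][190:270,275:355,::-1]
im=np.hstack([cv2.resize(x,None,fx=5,fy=5,interpolation=cv2.INTER_CUBIC) for x in (a,b)]); cv2.imwrite(f"pics/{sys.argv[1]}.png",im)
E
python3 cmp.py cmp3
```

```text
[ 0.49070544 -0.02229094  0.01309468] [-0.0843  0.008 ] [ 0.33903282 -0.59300039  3.73336531] [ 0.04526387 -0.07339672 -0.01218293] 6.85 [ 0.    0.05 -0.  ]
```

View pics/cmp3.png

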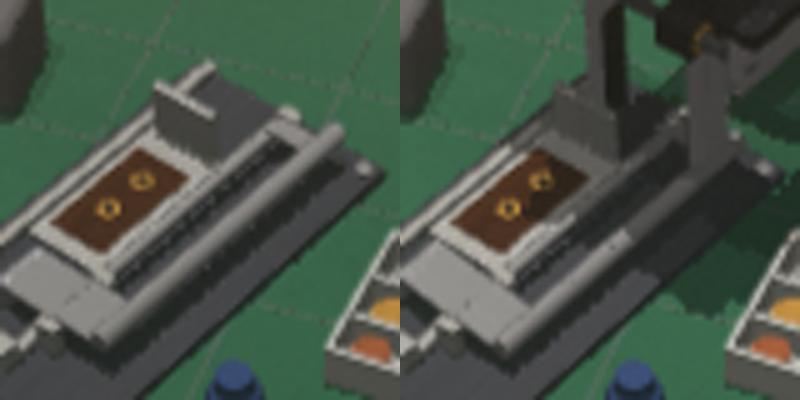

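It works: the bar has sunk and the jaw surface has tilted. I'll press about 4.5 mm more, for a clip angle of about 0.3.

Call:
move_arm(
  deltas=[
    {"xyz":[0,0,0.001],"rot":[0,0,0],"jaw":0.14},
    {"xyz":[0,0,0.002],"rot":[0,0,0],"jaw":0.14},
    {"xyz":[0,0,0.003],"rot":[0,0,0],"jaw":0.14},
    {"xyz":[0,0,0.004],"rot":[0,0,0],"jaw":0.14},
    {"xyz":[0,0,0.0045],"rot":[0,0,0],"jaw":0.14},
    {"xyz":[0,0,0.0045],"rot":[0,0,0],"jaw":0.14},
    {"xyz":[0,0,0.0045],"rot":[0,0,0],"jaw":0.14},
  ],
)

```text
time: 7.55
ee_pos: [0.4908, -0.0221, 0.0088]
ee_rot: [[-0.943, 0.334, 0.001], [0.334, 0.943, 0.0], [-0.001, 0.0, -1.0]]
force: [-0.1, 0.1, 7.1]
grip_width: 0.0535
```

```bash
python3 cmp.py cmp4
```

```text
[ 0.49076211 -0.02210081  0.00885471] [-0.0843  0.0082] [ 0.70906696 -0.14553629  6.41005542] [ 0.15806421 -0.04441405  0.00507548] 7.6 [ 0.02  0.04 -0.  ]
```

View pics/cmp4.png

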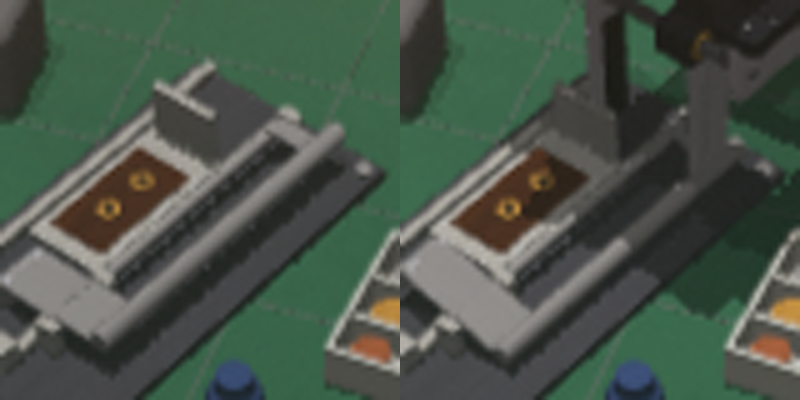

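The force is 6.4 N, so the clip is at about 0.33 rad and the jaw is clearly raised. The holder hasn't been touched yet. Next I'll slide along tool −x, which is jig +x, while keeping the height.

Call:
move_arm(
  deltas=[
    {"xyz":[-0.001,0,0],"rot":[0,0,0],"jaw":0.14},
    {"xyz":[-0.003,0,0],"rot":[0,0,0],"jaw":0.14},
    {"xyz":[-0.005,0,0],"rot":[0,0,0],"jaw":0.14},
    {"xyz":[-0.007,0,0],"rot":[0,0,0],"jaw":0.14},
    {"xyz":[-0.009,0,0],"rot":[0,0,0],"jaw":0.14},
    {"xyz":[-0.012,0,0],"rot":[0,0,0],"jaw":0.14},
    {"xyz":[-0.015,0,0],"rot":[0,0,0],"jaw":0.14},
    {"xyz":[-0.018,0,0],"rot":[0,0,0],"jaw":0.14},
    {"xyz":[-0.021,0,0],"rot":[0,0,0],"jaw":0.14},
    {"xyz":[-0.024,0,0],"rot":[0,0,0],"jaw":0.14},
    {"xyz":[-0.026,0,0],"rot":[0,0,0],"jaw":0.14},
    {"xyz":[-0.028,0,0],"rot":[0,0,0],"jaw":0.14},
    {"xyz":[-0.028,0,0],"rot":[0,0,0],"jaw":0.14},
  ],
)

```text
time: 8.9
ee_pos: [0.511, -0.0317, 0.0066]
ee_rot: [[-0.943, 0.332, -0.012], [0.332, 0.943, -0.0], [0.011, -0.004, -1.0]]
force: [-8.5, -3.9, 5.5]
grip_width: 0.0534
```

```bash
python3 cmp.py cmp5
```

```text
[ 0.51099653 -0.03173031  0.0065588 ] [-0.062   0.0059] [-8.03956989 -2.62739189  5.94081626] [-0.45667672  1.47961683  0.16753484] 8.95 [-0.25 -0.64  0.09]
```

View pics/cmp5.png

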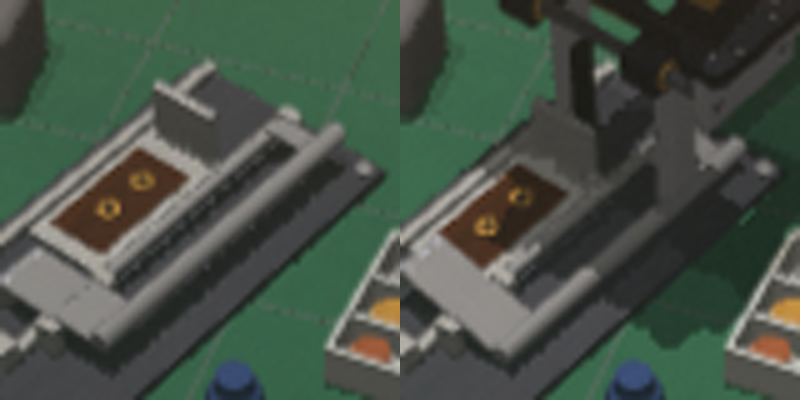

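The holder is moving: the eyelets shifted about 23 zoomed px. But there's about 6 N of drag along x on the bar finger and about 5 N sideways toward −y, and the TCP has drifted 2 mm in −y. I'll check whether the finger is sitting off-centre on the bar.

```bash
python3 - <<'E'
from h import *; from station import arm,optics
s=optics.snapshot("scene"); t=optics.snapshot("top"); st=arm.state()
print(st["ee_pos"],w2j(st["ee_pos"]),st["force"],st["joint_positions"])
c=s["frame"][195:245,285:345,::-1]; cv2.imwrite("pics/f_s.png",cv2.resize(c,None,fx=12,fy=12,interpolation=cv2.INTER_CUBIC))
c=t["frame"][195:320,270:420,::-1]; cv2.imwrite("pics/f_t.png",cv2.resize(c,None,fx=4.6,fy=4.6,interpolation=cv2.INTER_CUBIC))
E
```

```text
[ 0.51099247 -0.03174125  0.00657863] [-0.06203169  0.00588999] [-8.16667077 -3.13668754  5.58032327] [-13.12027622  18.21473443 104.95557004  -0.21351589  57.484392
 -83.59796581]
```

View pics/f_s.png

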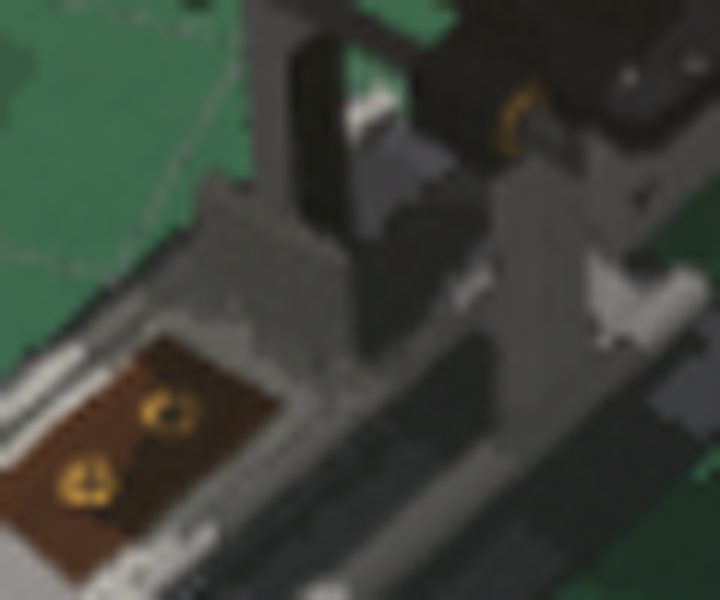

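View pics/f_t.png

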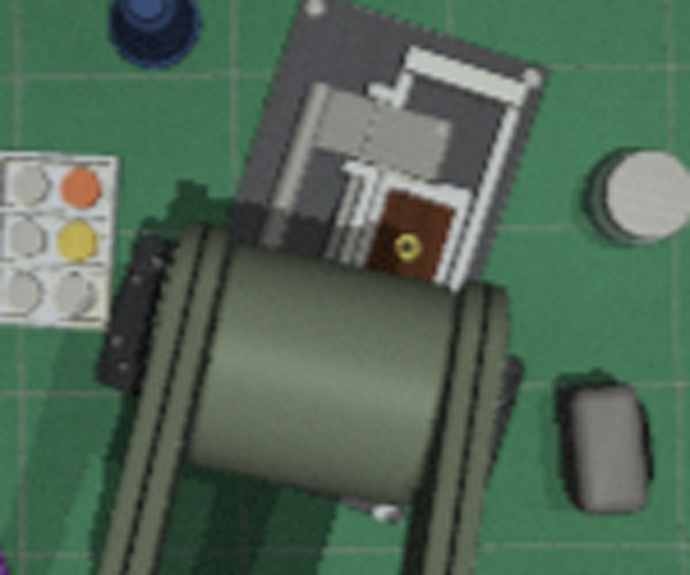

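The finger is over the bar, but the arm is compliant: the 8 N load lets it lag about 6 mm in x and 2 mm in y. I'll shift slightly in +y to centre the finger on the bar and ease the press by 1 mm before going on.

Call:
move_arm(
  deltas=[
    {"xyz":[0,0.001,-0.0005],"rot":[0,0,0],"jaw":0.14},
    {"xyz":[0,0.002,-0.001],"rot":[0,0,0],"jaw":0.14},
    {"xyz":[0,0.003,-0.001],"rot":[0,0,0],"jaw":0.14},
    {"xyz":[0,0.004,-0.001],"rot":[0,0,0],"jaw":0.14},
    {"xyz":[0,0.004,-0.001],"rot":[0,0,0],"jaw":0.14},
  ],
)

```text
time: 9.55
ee_pos: [0.5111, -0.0314, 0.0073]
ee_rot: [[-0.944, 0.33, -0.015], [0.331, 0.944, -0.007], [0.011, -0.011, -1.0]]
force: [-11.3, -12.8, 4.9]
grip_width: 0.0534
```

```bash
python3 cmp.py cmp6; python3 - <<'E'
from h import *; from station import arm
st=arm.state(); print(RJ.T@st["force"][:2],st["ee_rot"][:,2])
E
```

```text
[ 0.51110292 -0.03145337  0.00729792] [-0.062   0.0062] [-10.59408979 -12.62581735   4.8098599 ] [-2.46519198  2.0225391   0.16708846] 9.6 [-0.64 -0.66  0.19]
[ -5.77184416 -15.43799914] [-0.01455414 -0.00671791 -0.99987152]
```

There's an unexpected result: +4 mm in y produced almost no motion and −15 N, so something rigid blocks +y at fingertip level. Before moving again I'll work out where the fingers really are.

```bash
python3 - <<'E'
from h import *; from station import arm,optics
s=optics.snapshot("scene"); t=optics.snapshot("top"); st=arm.state()
s0=np.load("pics/scene0.npz"); t0=np.load("pics/top0.npz")
np.savez("pics/s7.npz",**s); np.savez("pics/t7.npz",**t)
def brown(f):
    h=f.astype(int); m=((h[...,0]-h[...,2]>22)&(h[...,0]<140)&(h[...,0]-h[...,1]>12)).astype(np.uint8); return m
for nm,sn,box in(("s0",s0,(270,205,320,245)),("s7",s,(260,205,320,250)),("t0",t0,(335,235,375,285)),("t7",t,(335,225,380,285))):
    x0,y0,x1,y1=box; f=sn["frame"][y0:y1,x0:x1]
    m=brown(f); n,l,stt,ce=cv2.connectedComponentsWithStats(m); i=1+np.argmax(stt[1:,4])
    c=max(cv2.findContours((l==i).astype(np.uint8),0,1)[0],key=cv2.contourArea)
    h=cv2.approxPolyDP(c,3,True)[:,0]+[x0,y0]
    print(nm,stt[i,4],h.tolist(),[(w2j(onz(sn,u,v,.0135))*1e3).round(1).tolist() for u,v in h])
c=s["frame"][195:245,285:345,::-1]; cv2.imwrite("pics/g_s.png",cv2.resize(c,None,fx=12,fy=12,interpolation=cv2.INTER_NEAREST))
E
```

```text
s0 264 [[312, 225], [301, 220], [285, 234], [296, 239]] [[-47.4, -6.9], [-43.2, -41.1], [20.0, -39.5], [15.3, -6.1]]
s7 155 [[296, 224], [282, 236], [291, 243], [295, 240], [293, 235], [301, 229]] [[-24.1, -41.5], [30.0, -40.7], [33.3, -6.7], [19.4, -5.7], [9.8, -21.3], [-18.8, -19.5]]
t0 398 [[352, 243], [344, 270], [357, 275], [366, 247]] [[18.9, -8.0], [-45.5, -10.1], [-46.9, -41.8], [20.4, -41.2]]
t7 214 [[355, 236], [350, 252], [363, 255], [368, 241]] [[36.4, -9.4], [-2.1, -10.1], [0.8, -40.5], [34.9, -41.3]]
```

View pics/g_s.png

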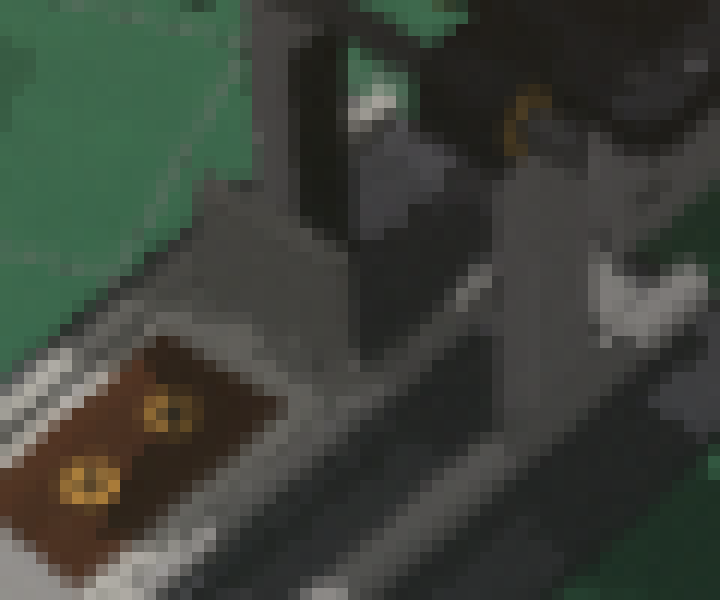

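```bash
python3 - <<'E'
from h import *
s=np.load("pics/s7.npz")
pu=lambda p:(proj(s,p)-[285,195]+.5)*12
x,y=-.062,.0062
for nm,ys in(("B",(-.03925,-.02675)),("A",(.02675,.03925))):
  for dx in(-.008,.008):
    for yy in ys: print(nm,dx,yy,[pu([*j2w(x+dx,y+yy),z]).round(0).tolist() for z in (.024,.05)])
print("bar top at x=-54,y=42,z24", pu([*j2w(-.054,.042),.024]), "bar outer y48 z18",pu([*j2w(-.054,.048),.018]),"inner y36 z18",pu([*j2w(-.054,.036),.018]))
print("tab top rear", [pu([*j2w(xx,yy),.046]).round(0) for xx in(-.047,-.053) for yy in(-.045,-.005)])
E
```

```text
B -0.008 -0.03925 [[305.0, 220.0], [301.0, 134.0]]
B -0.008 -0.02675 [[349.0, 246.0], [345.0, 159.0]]
B 0.008 -0.03925 [[257.0, 261.0], [251.0, 174.0]]
B 0.008 -0.02675 [[300.0, 286.0], [296.0, 200.0]]
A -0.008 0.02675 [[539.0, 357.0], [538.0, 270.0]]
A -0.008 0.03925 [[584.0, 383.0], [584.0, 297.0]]
A 0.008 0.02675 [[491.0, 399.0], [489.0, 312.0]]
A 0.008 0.03925 [[536.0, 426.0], [535.0, 339.0]]
bar top at x=-54,y=42,z24 [523.77813373 418.25200924] bar outer y48 z18 [545.9670147  450.78871311] inner y36 z18 [502.35443072 424.98854878]
tab top rear [array([189., 181.]), array([330., 264.]), array([207., 166.]), array([349., 248.])]
```

```bash
python3 - <<'E'
from h import *
s=np.load("pics/s7.npz"); f=s["frame"][200:240,312:352,::-1].astype(float)
f=np.clip((f/255)**.55*255*1.05,0,255).astype(np.uint8)
a=cv2.resize(f,None,fx=15,fy=15,interpolation=cv2.INTER_NEAREST)
for x in range(0,40,5): cv2.putText(a,str(312+x),(x*15,10),0,.35,(0,255,255),1); cv2.putText(a,str(200+x),(0,x*15+12),0,.35,(0,255,255),1)
cv2.imwrite("pics/g2.png",a)
E
```

```text
(no output)
```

View pics/g2.png

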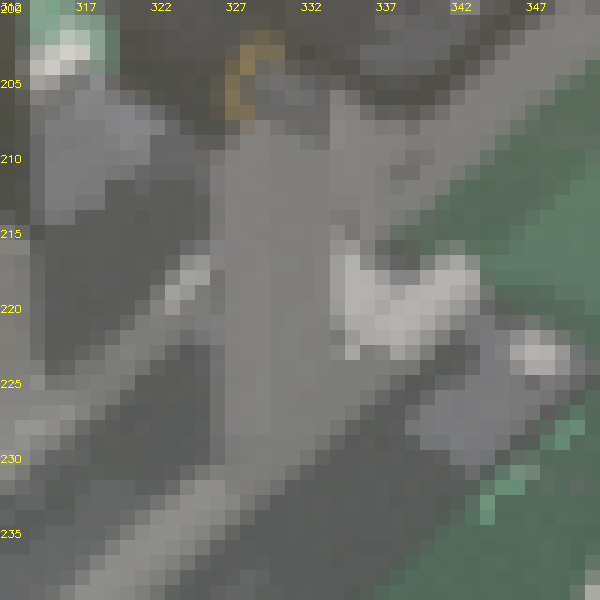

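Call:
move_arm(
  deltas=[
    {"xyz":[0,-0.002,-0.001],"rot":[0,0,0],"jaw":0.14},
    {"xyz":[0,-0.002,-0.002],"rot":[0,0,0],"jaw":0.14},
    {"xyz":[0,-0.002,-0.003],"rot":[0,0,0],"jaw":0.14},
    {"xyz":[0,-0.002,-0.003],"rot":[0,0,0],"jaw":0.14},
  ],
)

```text
time: 10.1
ee_pos: [0.5112, -0.0318, 0.0102]
ee_rot: [[-0.943, 0.332, -0.013], [0.332, 0.943, -0.004], [0.011, -0.008, -1.0]]
force: [-8.7, -9.1, 3.4]
grip_width: 0.0537
```

```bash
python3 cmp.py cmp7; python3 - <<'E'
from h import *; from station import arm
st=arm.state(); print(RJ.T@st["force"][:2])
E
```

```text
[ 0.51118717 -0.03182828  0.01020771] [-0.0618  0.0059] [-8.73636926 -8.24553032  2.96541959] [-1.63917193  1.53803371  0.14053614] 10.15 [-0.46 -0.62  0.13]
[ -5.48284956 -10.68883898]
```

View pics/cmp7.png

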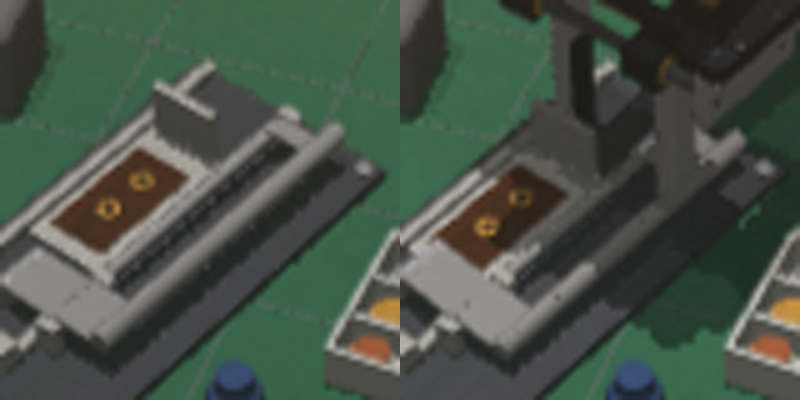

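Raising 3 mm didn't free x or y, so this isn't friction. My early images show finger A's outer bottom edge is bevelled, with the inner tip lower. So the bevel is resting on the bar's inner shoulder and the tip is beside the bar. I'll unload, lift off and look at the tip in free air, then re-press further out.

Call:
move_arm(
  deltas=[
    {"xyz":[0.003,-0.002,0],"rot":[0,0,0],"jaw":0.14},
    {"xyz":[0.006,-0.003,0],"rot":[0,0,0],"jaw":0.14},
    {"xyz":[0.009,-0.004,0],"rot":[0,0,0],"jaw":0.14},
    {"xyz":[0.009,-0.004,-0.004],"rot":[0,0,0],"jaw":0.14},
    {"xyz":[0.009,-0.004,-0.01],"rot":[0,0,0],"jaw":0.14},
    {"xyz":[0.009,-0.004,-0.018],"rot":[0,0,0],"jaw":0.14},
    {"xyz":[0.009,-0.004,-0.03],"rot":[0,0,0],"jaw":0.14},
    {"xyz":[0.009,-0.004,-0.042],"rot":[0,0,0],"jaw":0.14},
    {"xyz":[0.009,-0.004,-0.052],"rot":[0,0,0],"jaw":0.3},
    {"xyz":[0.009,-0.004,-0.055],"rot":[0,0,0],"jaw":0.32},
    {"xyz":[0.009,-0.004,-0.055],"rot":[0,0,0],"jaw":0.32},
  ],
)

```text
time: 11.25
ee_pos: [0.5082, -0.0305, 0.0686]
ee_rot: [[-0.943, 0.334, 0.002], [0.334, 0.943, -0.0], [-0.002, 0.0, -1.0]]
force: [0.9, -0.4, -0.6]
grip_width: 0.0618
```

```bash
python3 cmp.py cmp8; python3 - <<'E'
from h import *; from station import arm,optics
s=optics.snapshot("scene"); st=arm.state(); print(st["grip_width"])
np.savez("pics/s8.npz",**s)
W=st["grip_width"]; R=np.array(st["ee_rot"])
x0,y0=300,185; f=s["frame"][y0:y0+45,x0:x0+50,::-1].astype(float)
f=np.clip((f/255)**.55*255*1.05,0,255).astype(np.uint8)
a=cv2.resize(f,None,fx=13,fy=13,interpolation=cv2.INTER_NEAREST)
for off in (0.016,):
  for sg in(1,-1):
    for aa in (W/2,W/2+.0125):
      for b in(-.008,.008):
        u,v=proj(s,st["ee_pos"]+R@[b,sg*aa,-off]); cv2.circle(a,(int((u-x0+.5)*13),int((v-y0+.5)*13)),3,(255,0,255) if aa>W/2 else (0,255,255),-1)
cv2.imwrite("pics/free.png",a)
E
```

```text
[ 0.50761719 -0.03036411  0.06783344] [-0.0657  0.0061] [0.53007783 0.16217905 0.41926216] [ 0.00307922 -0.02560154 -0.01140341] 11.3 [0.   0.02 0.  ]
0.062176632039691405
```

View pics/cmp8.png

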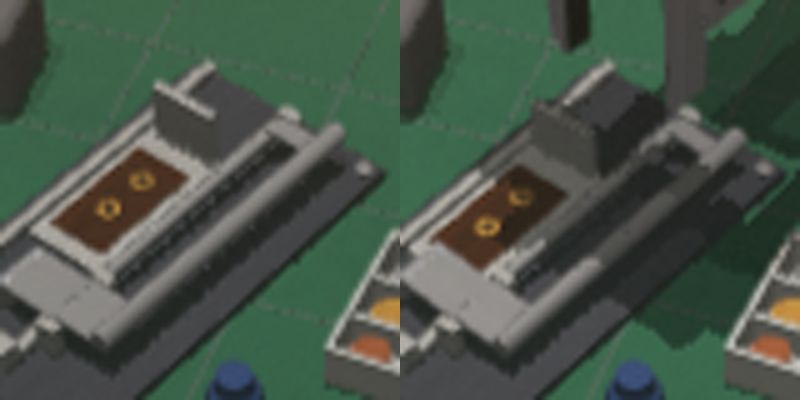

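View pics/free.png

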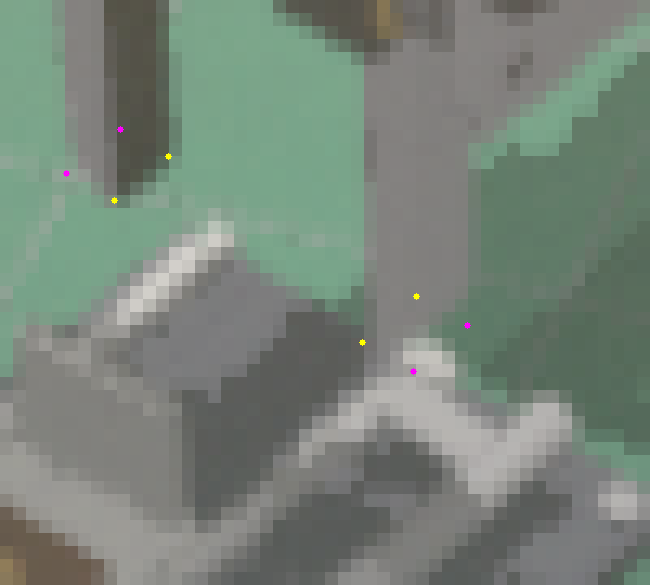

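In free air the view is too coarse to settle the bevel, but the force ratio (Fy/Fz) puts the contact at the finger's outer edge on the bar's inner shoulder. With the gripper opened to 62 mm, the bar finger sits further out. The jaw now rests on the plate, which is fine. I'll re-descend behind the tab, slightly further back.

Call:
move_arm(
  deltas=[
    {"xyz":[0.002,0.001,0.005],"rot":[0,0,0],"jaw":0.32},
    {"xyz":[0.004,0.0024,0.015],"rot":[0,0,0],"jaw":0.32},
    {"xyz":[0.0045,0.0024,0.027],"rot":[0,0,0],"jaw":0.32},
    {"xyz":[0.0045,0.0024,0.036],"rot":[0,0,0],"jaw":0.32},
    {"xyz":[0.0045,0.0024,0.04],"rot":[0,0,0],"jaw":0.32},
    {"xyz":[0.0045,0.0024,0.04],"rot":[0,0,0],"jaw":0.32},
  ],
)

```text
time: 11.95
ee_pos: [0.5031, -0.0264, 0.0263]
ee_rot: [[-0.943, 0.334, -0.002], [0.334, 0.943, 0.001], [0.002, -0.0, -1.0]]
force: [-0.6, -0.3, 0.4]
grip_width: 0.0621
```

```bash
python3 cmp.py cmp9
```

```text
[ 0.50379039 -0.0265534   0.02697988] [-0.0706  0.0084] [ 0.10513411  0.59228224 -0.36342917] [-0.00491319  0.02940386 -0.01955615] 12.0 [-0.01 -0.06  0.  ]
```

View pics/cmp9.png

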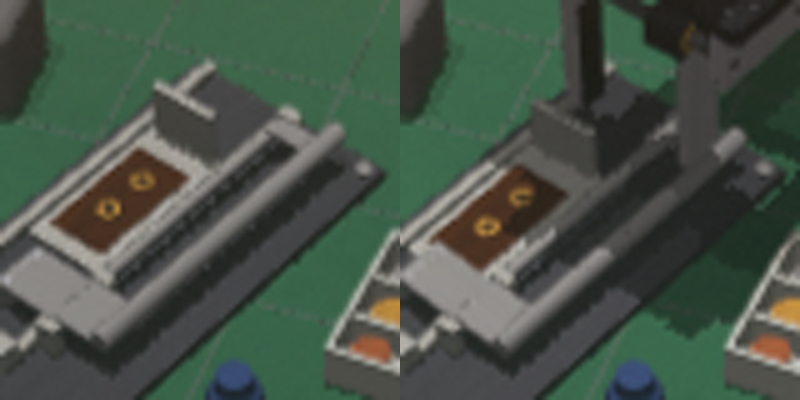

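Call:
move_arm(
  deltas=[
    {"xyz":[0,0,0.002],"rot":[0,0,0],"jaw":0.32},
    {"xyz":[0,0,0.004],"rot":[0,0,0],"jaw":0.32},
    {"xyz":[0,0,0.006],"rot":[0,0,0],"jaw":0.32},
    {"xyz":[0,0,0.008],"rot":[0,0,0],"jaw":0.32},
    {"xyz":[0,0,0.008],"rot":[0,0,0],"jaw":0.32},
  ],
)

```text
time: 12.5
ee_pos: [0.5039, -0.0265, 0.0193]
ee_rot: [[-0.943, 0.334, -0.001], [0.334, 0.943, 0.0], [0.001, -0.0, -1.0]]
force: [0.0, 0.3, 0.5]
grip_width: 0.0619
```

Call:
move_arm(
  deltas=[
    {"xyz":[0,0,0.0015],"rot":[0,0,0],"jaw":0.32},
    {"xyz":[0,0,0.003],"rot":[0,0,0],"jaw":0.32},
    {"xyz":[0,0,0.0045],"rot":[0,0,0],"jaw":0.32},
    {"xyz":[0,0,0.006],"rot":[0,0,0],"jaw":0.32},
    {"xyz":[0,0,0.006],"rot":[0,0,0],"jaw":0.32},
  ],
)

```text
time: 13.0
ee_pos: [0.5044, -0.0262, 0.0138]
ee_rot: [[-0.943, 0.334, 0.0], [0.334, 0.943, 0.001], [-0.0, 0.001, -1.0]]
force: [-0.6, 2.6, 4.1]
grip_width: 0.062
```

```bash
python3 cmp.py cmp10
```

```text
[ 0.5043488  -0.02620761  0.01385782] [-0.0701  0.0089] [-0.94093298  2.496896    4.50713245] [0.56475378 0.06327822 0.07925854] 13.05 [0.04 0.01 0.  ]
```

View pics/cmp10.png

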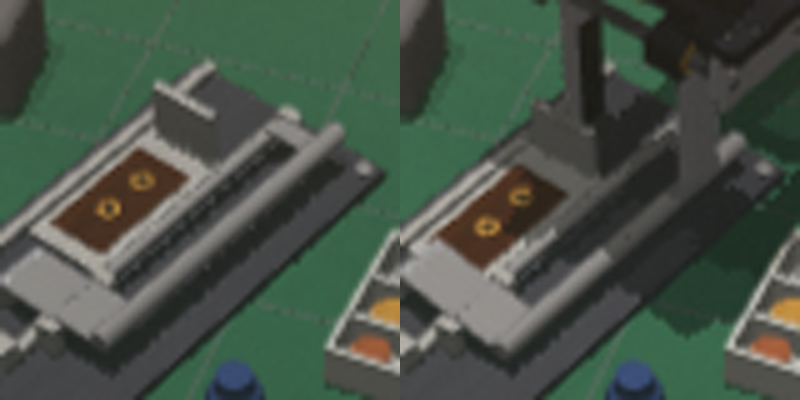

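Now Fy is positive (+2.5 N), so the finger is past the bar's crest. The two trials bracket the crest: the neutral TCP y at this opening is about 6.2 mm. I'll move there and press on.

Call:
move_arm(
  deltas=[
    {"xyz":[0,-0.001,-0.002],"rot":[0,0,0],"jaw":0.32},
    {"xyz":[0,-0.0024,-0.002],"rot":[0,0,0],"jaw":0.32},
    {"xyz":[0,-0.0024,0],"rot":[0,0,0],"jaw":0.32},
    {"xyz":[0,-0.0024,0.002],"rot":[0,0,0],"jaw":0.32},
    {"xyz":[0,-0.0024,0.004],"rot":[0,0,0],"jaw":0.32},
    {"xyz":[0,-0.0024,0.004],"rot":[0,0,0],"jaw":0.32},
  ],
)

```text
time: 13.65
ee_pos: [0.5038, -0.0294, 0.0097]
ee_rot: [[-0.943, 0.334, 0.001], [0.334, 0.943, -0.001], [-0.001, -0.001, -1.0]]
force: [-0.5, -0.4, 5.8]
grip_width: 0.0622
```

```bash
cat > q.py <<'E'
from h import *; from station import arm
st=arm.state(); f=st["force"]
print(st["time"],"jig",w2j(st["ee_pos"]).round(4),"z",st["ee_pos"][2].round(4),"Fjig",(RJ.T@f[:2]).round(1),f[2].round(1),"T",st["ft_torque"].round(2))
E
python3 q.py; python3 cmp.py cmp11
```

```text
13.65 jig [-0.0696  0.0057] z 0.0097 Fjig [-0.4 -0.6] 5.8 T [ 0.18  0.03 -0.02]
[ 0.50376411 -0.02944127  0.00978536] [-0.0696  0.0056] [-0.80600147 -0.04694756  5.91079735] [0.13554479 0.07724672 0.06665988] 13.7 [-0.04  0.05  0.01]
```

View pics/cmp11.png

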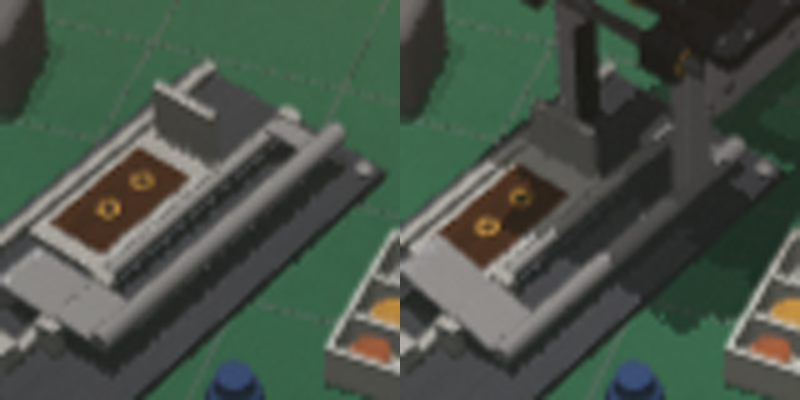

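The press is balanced: Fz 5.8 N and Fy about 0, with the jaw raised. I'll slide forward in short checked stretches.

Call:
move_arm(
  deltas=[
    {"xyz":[-0.001,0,0],"rot":[0,0,0],"jaw":0.32},
    {"xyz":[-0.003,0,0],"rot":[0,0,0],"jaw":0.32},
    {"xyz":[-0.005,0,0],"rot":[0,0,0],"jaw":0.32},
    {"xyz":[-0.007,0,0],"rot":[0,0,0],"jaw":0.32},
    {"xyz":[-0.009,0,0],"rot":[0,0,0],"jaw":0.32},
    {"xyz":[-0.01,0,0],"rot":[0,0,0],"jaw":0.32},
  ],
)

```text
time: 14.3
ee_pos: [0.5096, -0.0325, 0.0086]
ee_rot: [[-0.943, 0.333, -0.007], [0.333, 0.943, -0.0], [0.006, -0.003, -1.0]]
force: [-5.6, -0.5, 5.6]
grip_width: 0.0616
```

```bash
python3 q.py
```

```text
14.3 jig [-0.0631  0.0047] z 0.0086 Fjig [-5.1 -2.3] 5.6 T [0.01 1.1  0.16]
```

Call:
move_arm(
  deltas=[
    {"xyz":[-0.001,0.0015,-0.0005],"rot":[0,0,0],"jaw":0.32},
    {"xyz":[-0.003,0.0025,-0.001],"rot":[0,0,0],"jaw":0.32},
    {"xyz":[-0.005,0.0025,-0.001],"rot":[0,0,0],"jaw":0.32},
    {"xyz":[-0.007,0.0025,-0.001],"rot":[0,0,0],"jaw":0.32},
    {"xyz":[-0.009,0.0025,-0.001],"rot":[0,0,0],"jaw":0.32},
    {"xyz":[-0.01,0.0025,-0.001],"rot":[0,0,0],"jaw":0.32},
  ],
)

```text
time: 14.9
ee_pos: [0.5194, -0.0332, 0.0093]
ee_rot: [[-0.943, 0.333, -0.008], [0.333, 0.943, 0.0], [0.007, -0.002, -1.0]]
force: [-6.6, 0.6, 5.5]
grip_width: 0.0621
```

```bash
python3 q.py; python3 cmp.py cmp12
```

```text
14.9 jig [-0.0536  0.0073] z 0.0093 Fjig [-6.4 -1.7] 5.5 T [0.24 1.11 0.09]
[ 0.5195867  -0.03325348  0.00931453] [-0.0534  0.0073] [-3.89350053 -0.54319282  3.18790914] [0.11263824 0.9893556  0.1580423 ] 14.95 [-0.13 -0.41  0.04]
```

View pics/cmp12.png

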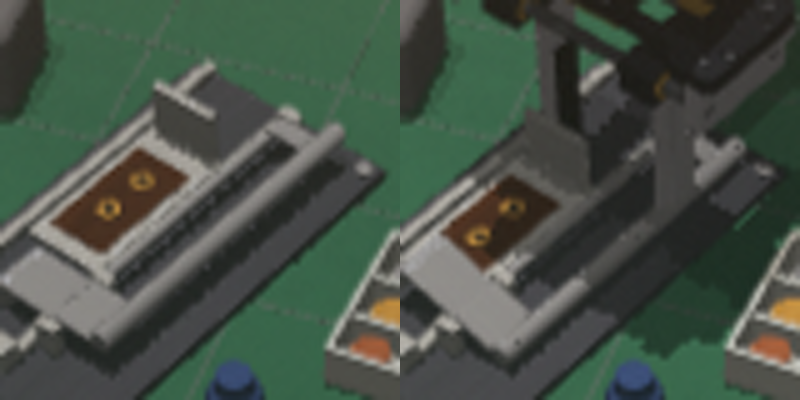

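Call:
move_arm(
  deltas=[
    {"xyz":[-0.002,0.0005,0],"rot":[0,0,0],"jaw":0.32},
    {"xyz":[-0.004,0.001,0],"rot":[0,0,0],"jaw":0.32},
    {"xyz":[-0.006,0.001,0],"rot":[0,0,0],"jaw":0.32},
    {"xyz":[-0.008,0.001,0],"rot":[0,0,0],"jaw":0.32},
    {"xyz":[-0.01,0.001,0],"rot":[0,0,0],"jaw":0.32},
    {"xyz":[-0.012,0.001,0],"rot":[0,0,0],"jaw":0.32},
    {"xyz":[-0.014,0.001,0],"rot":[0,0,0],"jaw":0.32},
    {"xyz":[-0.015,0.001,0],"rot":[0,0,0],"jaw":0.32},
  ],
)

```text
time: 15.75
ee_pos: [0.533, -0.037, 0.0091]
ee_rot: [[-0.943, 0.333, -0.01], [0.333, 0.943, 0.001], [0.009, -0.003, -1.0]]
force: [-7.7, 0.2, 5.9]
grip_width: 0.0622
```

```bash
python3 q.py; python3 - <<'E'
from h import *; from station import arm,optics
t=optics.snapshot("top"); s=optics.snapshot("scene"); np.savez("pics/t13.npz",**t); np.savez("pics/s13.npz",**s)
c=t["frame"][190:290,310:400,::-1]; cv2.imwrite("pics/t13.png",cv2.resize(c,None,fx=6,fy=6,interpolation=cv2.INTER_CUBIC))
c=s["frame"][185:270,255:345,::-1]; cv2.imwrite("pics/s13.png",cv2.resize(c,None,fx=7,fy=7,interpolation=cv2.INTER_CUBIC))
E
```

```text
15.75 jig [-0.0396  0.0083] z 0.0091 Fjig [-7.3 -2.4] 5.9 T [0.21 1.36 0.06]
```

View pics/t13.png

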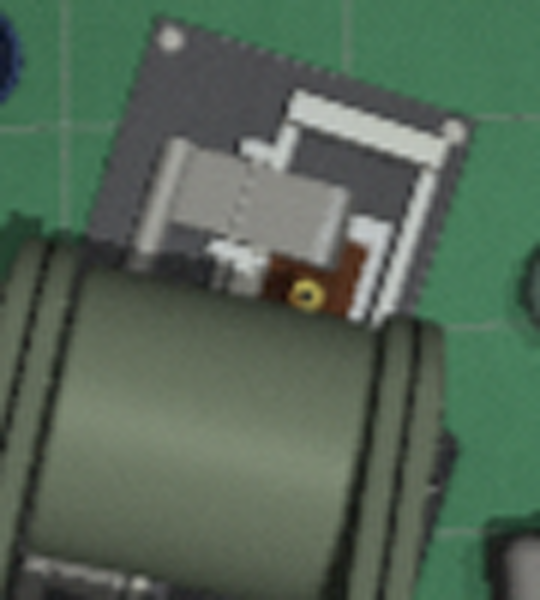

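View pics/s13.png

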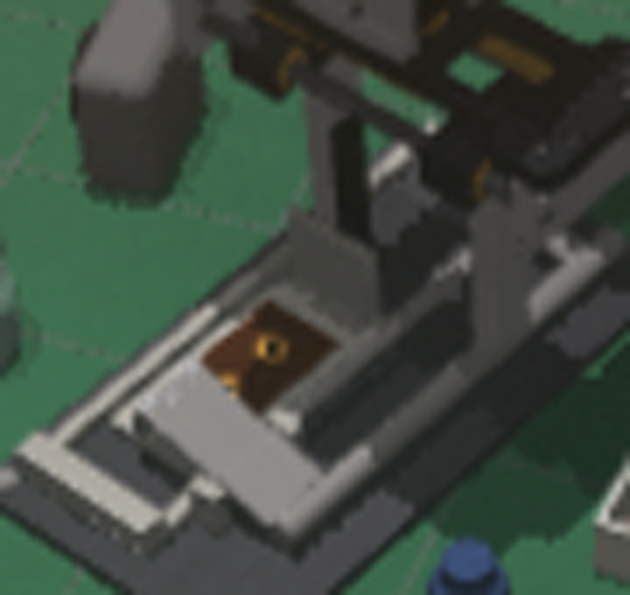

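```bash
cat > pt.py <<'E'
from h import *
def pj(sn,off,k,u,v,z): return (w2j(onz(sn,off[0]+(u+.5)/k-.5,off[1]+(v+.5)/k-.5,z))*1e3).round(1)
E
python3 - <<'E'
from pt import *
t=np.load("pics/t13.npz"); s=np.load("pics/s13.npz")
print("t front right corner",pj(t,(310,190),6,392,226,.013),"stop top rear edge R/L",pj(t,(310,190),6,440,168,.022),pj(t,(310,190),6,290,118,.022))
print("t eyelet",pj(t,(310,190),6,307,294,.0135))
print("s front right",pj(s,(255,185),7,117,420,.013),"stop top rear R/L",pj(s,(255,185),7,38,434,.022),pj(s,(255,185),7,170,513,.022))
print("s eyelet",pj(s,(255,185),7,271,346,.0135))
t0=np.load("pics/top0.npz"); s0=np.load("pics/scene0.npz")
print("t0 eyelets rear,front",pj(t0,(270,185),4.6,380,373,.0135),pj(t0,(270,185),4.6,397,322,.0135))
print("s0 eyelets",pj(s0,(230,180),5,367,230,.0135),pj(s0,(230,180),5,333,258,.0135))
print("s tab top edge L/R",pj(s,(255,185),7,293,210,.046),pj(s,(255,185),7,380,262,.046))
E
```

```text
t front right corner [ 69.9 -46.4] stop top rear edge R/L [ 95.7 -56.2] [95.8  3.8]
t eyelet [ 34.9 -23.8]
s front right [ 68.1 -41.8] stop top rear R/L [ 95.9 -52.6] [93.3  8.9]
s eyelet [  6.7 -23. ]
t0 eyelets rear,front [-30.2 -24.8] [ -3.5 -24.8]
s0 eyelets [-31.2 -23.6] [ -5.3 -23.9]
s tab top edge L/R [-27.3 -40.4] [-27.1   1.7]
```

The holder is at about x≈19–20 by both views (front edge ≈70, eyelets moved 38 mm), so about 25 mm remain. I'll advance 15 mm.

Call:
move_arm(
  deltas=[
    {"xyz":[-0.002,0.0005,0],"rot":[0,0,0],"jaw":0.32},
    {"xyz":[-0.004,0.001,0],"rot":[0,0,0],"jaw":0.32},
    {"xyz":[-0.006,0.001,0],"rot":[0,0,0],"jaw":0.32},
    {"xyz":[-0.008,0.001,0],"rot":[0,0,0],"jaw":0.32},
    {"xyz":[-0.01,0.001,0],"rot":[0,0,0],"jaw":0.32},
    {"xyz":[-0.012,0.001,0],"rot":[0,0,0],"jaw":0.32},
    {"xyz":[-0.014,0.001,0],"rot":[0,0,0],"jaw":0.32},
    {"xyz":[-0.015,0.001,0],"rot":[0,0,0],"jaw":0.32},
  ],
)

```text
time: 16.65
ee_pos: [0.5477, -0.041, 0.0091]
ee_rot: [[-0.943, 0.333, -0.009], [0.333, 0.943, 0.001], [0.009, -0.002, -1.0]]
force: [-7.2, 0.2, 6.9]
grip_width: 0.062
```

```bash
cat > eye.py <<'E'
import sys
from pt import *; from station import arm,optics
n=sys.argv[1]
t=optics.snapshot("top"); s=optics.snapshot("scene"); np.savez(f"pics/t{n}.npz",**t); np.savez(f"pics/s{n}.npz",**s)
c=t["frame"][190:290,310:400,::-1]; cv2.imwrite(f"pics/t{n}.png",cv2.resize(c,None,fx=6,fy=6,interpolation=cv2.INTER_CUBIC))
c=s["frame"][185:270,255:345,::-1]; cv2.imwrite(f"pics/s{n}.png",cv2.resize(c,None,fx=7,fy=7,interpolation=cv2.INTER_CUBIC))
E
python3 q.py; python3 eye.py 14
```

```text
16.65 jig [-0.0243  0.0094] z 0.0091 Fjig [-6.9 -2.3] 6.9 T [0.29 1.24 0.06]
```

View pics/t14.png

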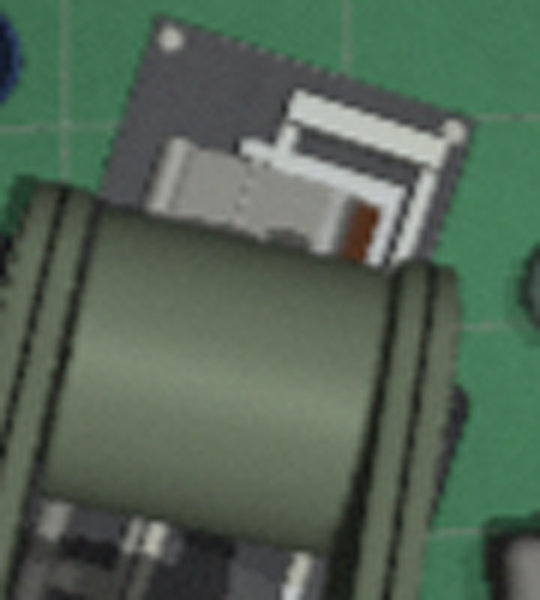

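View pics/s14.png

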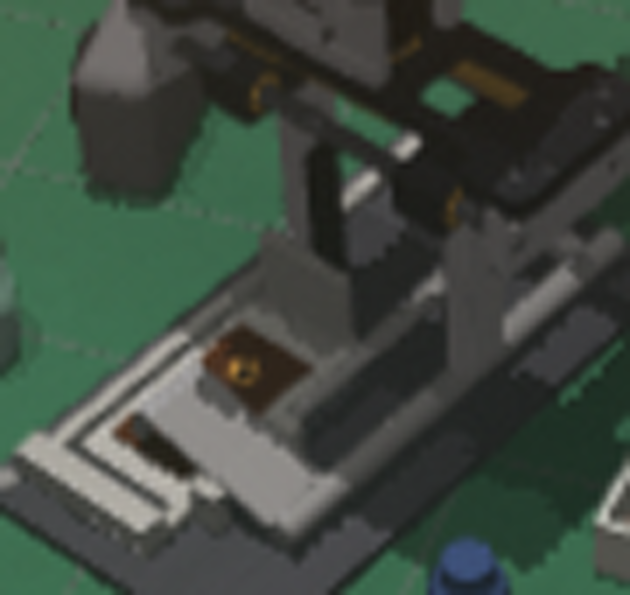

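```bash
python3 - <<'E'
from pt import *
t=np.load("pics/t14.npz"); s=np.load("pics/s14.npz")
print("t front right corner",pj(t,(310,190),6,407,187,.013), "front mid",pj(t,(310,190),6,350,168,.013))
print("s eyelet",pj(s,(255,185),7,243,369,.0135))
E
```

```text
t front right corner [ 86.  -47.2] front mid [ 86.  -24.3]
s eyelet [ 21.6 -23.2]
```

Call:
move_arm(
  deltas=[
    {"xyz":[-0.001,0.0005,0],"rot":[0,0,0],"jaw":0.32},
    {"xyz":[-0.002,0.001,0],"rot":[0,0,0],"jaw":0.32},
    {"xyz":[-0.003,0.001,0],"rot":[0,0,0],"jaw":0.32},
    {"xyz":[-0.004,0.001,0],"rot":[0,0,0],"jaw":0.32},
    {"xyz":[-0.005,0.001,0],"rot":[0,0,0],"jaw":0.32},
    {"xyz":[-0.006,0.001,0],"rot":[0,0,0],"jaw":0.32},
    {"xyz":[-0.007,0.001,0],"rot":[0,0,0],"jaw":0.32},
    {"xyz":[-0.007,0.001,0],"rot":[0,0,0],"jaw":0.32},
  ],
)

```text
time: 17.55
ee_pos: [0.5549, -0.0423, 0.0092]
ee_rot: [[-0.943, 0.333, -0.009], [0.333, 0.943, 0.001], [0.008, -0.002, -1.0]]
force: [-6.0, 0.8, 5.9]
grip_width: 0.0615
```

```bash
python3 q.py; python3 eye.py 15
```

```text
17.55 jig [-0.0172  0.0106] z 0.0092 Fjig [-5.9 -1.2] 5.9 T [0.32 1.12 0.02]
```

View pics/t15.png

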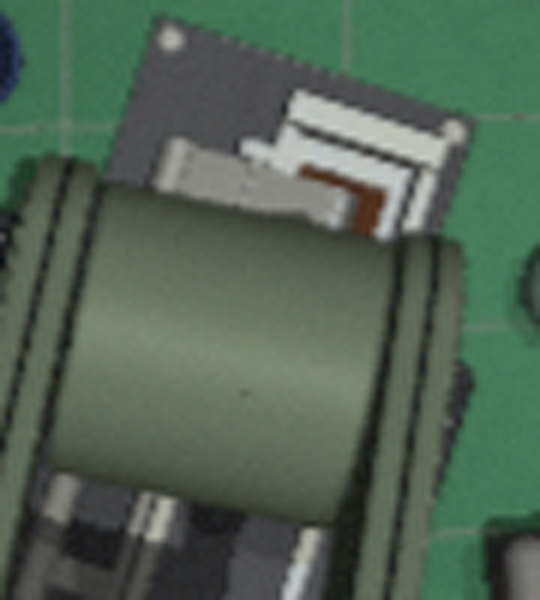

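View pics/s15.png

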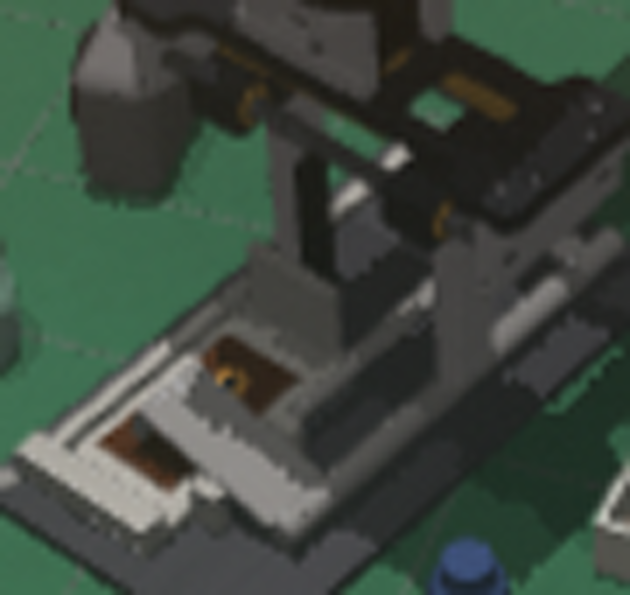

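The top view shows only a thin dark gap, about 2 mm, left at the stop. Now I'll use millimetre steps.

Call:
move_arm(
  deltas=[
    {"xyz":[-0.0005,0,0],"rot":[0,0,0],"jaw":0.32},
    {"xyz":[-0.001,0,0],"rot":[0,0,0],"jaw":0.32},
    {"xyz":[-0.0015,0,0],"rot":[0,0,0],"jaw":0.32},
    {"xyz":[-0.0015,0,0],"rot":[0,0,0],"jaw":0.32},
  ],
)

```text
time: 18.05
ee_pos: [0.5559, -0.0427, 0.0091]
ee_rot: [[-0.943, 0.333, -0.009], [0.333, 0.943, 0.001], [0.009, -0.002, -1.0]]
force: [-7.3, 1.4, 6.3]
grip_width: 0.0618
```

```bash
python3 q.py; python3 eye.py 16
```

```text
18.05 jig [-0.016   0.0106] z 0.0091 Fjig [-7.4 -1.2] 6.3 T [0.3  1.29 0.03]
```

View pics/t16.png

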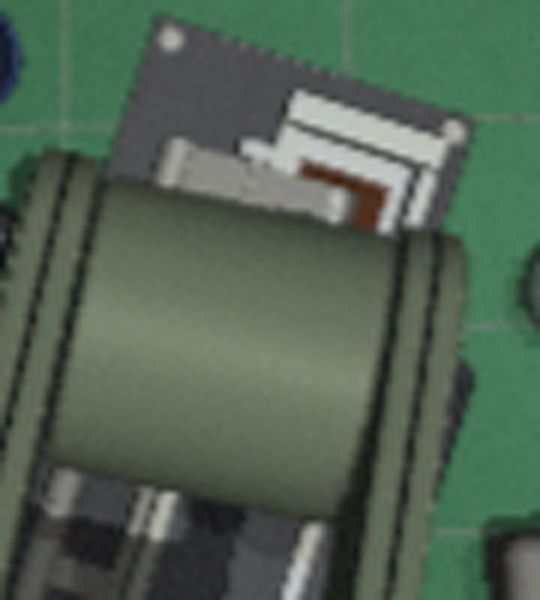

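Call:
move_arm(
  deltas=[
    {"xyz":[-0.0005,0,0],"rot":[0,0,0],"jaw":0.32},
    {"xyz":[-0.001,0,0],"rot":[0,0,0],"jaw":0.32},
    {"xyz":[-0.0015,0,0],"rot":[0,0,0],"jaw":0.32},
    {"xyz":[-0.0015,0,0],"rot":[0,0,0],"jaw":0.32},
  ],
)

```text
time: 18.55
ee_pos: [0.5571, -0.0431, 0.0091]
ee_rot: [[-0.943, 0.334, -0.01], [0.334, 0.943, 0.001], [0.01, -0.002, -1.0]]
force: [-6.7, 1.6, 7.3]
grip_width: 0.0621
```

```bash
python3 q.py; python3 eye.py 17
```

```text
18.55 jig [-0.0148  0.0106] z 0.0091 Fjig [-6.9 -0.8] 7.3 T [0.33 1.35 0.01]
```

View pics/t17.png

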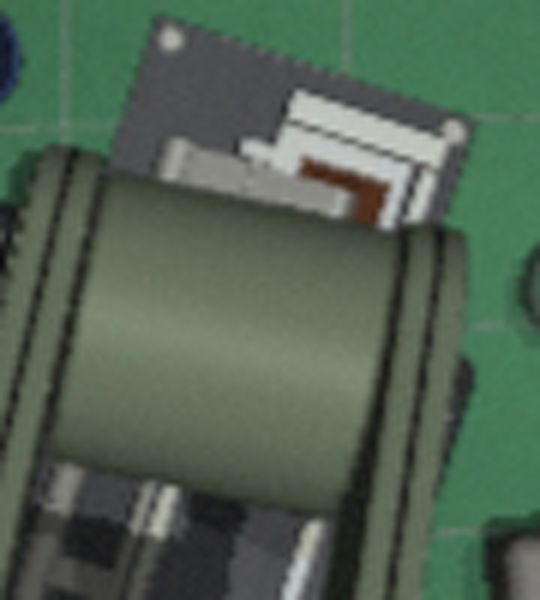

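View pics/s17.png

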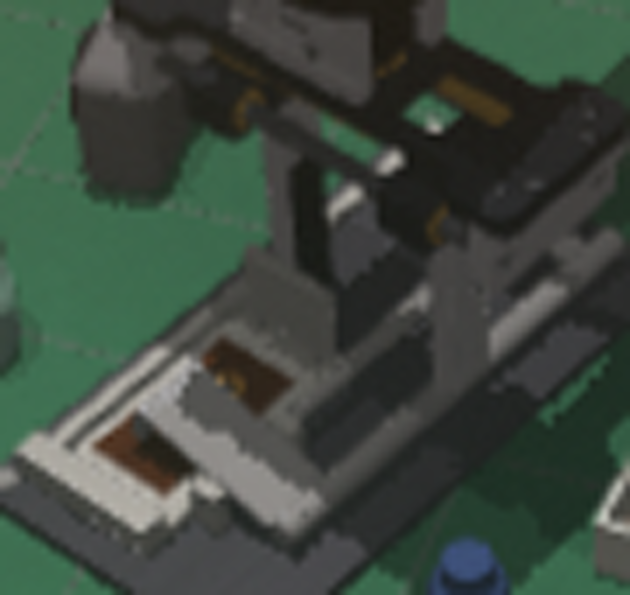

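```bash
python3 - <<'E'
from pt import *
from scipy.ndimage import map_coordinates
for n in (14,15,16,17):
    t=np.load(f"pics/t{n}.npz"); g=t["frame"].astype(float).mean(2)
    xs=np.arange(74,108,2); P=[]
    prof=np.mean([[map_coordinates(g,[[q[1]],[q[0]]],order=1)[0] for q in (proj(t,[*j2w(x/1e3,y/1e3),.013]) for x in xs)] for y in (-40,-36,-32,-28,-24,-20,-16,-12)],0)
    r=np.mean([[map_coordinates(t["frame"][...,0].astype(float)-t["frame"][...,2],[[q[1]],[q[0]]],order=1)[0] for q in (proj(t,[*j2w(x/1e3,y/1e3),.013]) for x in xs)] for y in (-38,-34,-30)],0)
    print(n,dict(zip(xs.tolist(),prof.round().astype(int).tolist())))
    e=np.interp(-40,-r[::1],xs) if False else None
    i=np.where((r[:-1]>40)&(r[1:]<=40))[0]
    print("  swatch front edge", [round(xs[k]+2*(r[k]-40)/(r[k]-r[k+1]),1) for k in i])
E
```

```text
14 {74: 122, 76: 147, 78: 181, 80: 192, 82: 189, 84: 167, 86: 105, 88: 78, 90: 78, 92: 73, 94: 73, 96: 112, 98: 176, 100: 190, 102: 190, 104: 189, 106: 180}
  swatch front edge []
15 {74: 109, 76: 99, 78: 73, 80: 67, 82: 112, 84: 172, 86: 192, 88: 192, 90: 185, 92: 146, 94: 86, 96: 112, 98: 176, 100: 191, 102: 190, 104: 190, 106: 180}
  swatch front edge [np.float64(80.1)]
16 {74: 113, 76: 101, 78: 74, 80: 57, 82: 78, 84: 133, 86: 186, 88: 192, 90: 190, 92: 175, 94: 119, 96: 112, 98: 176, 100: 191, 102: 190, 104: 190, 106: 180}
  swatch front edge [np.float64(80.9)]
17 {74: 109, 76: 100, 78: 73, 80: 56, 82: 61, 84: 96, 86: 157, 88: 190, 90: 192, 92: 187, 94: 160, 96: 131, 98: 177, 100: 191, 102: 190, 104: 189, 106: 180}
  swatch front edge [np.float64(82.3)]
```

The front edge is at about 94.8 mm with the stop at 95. One more gentle 1 mm nudge should seat it; the arm's compliance keeps the added force to about 1 N.

Call:
move_arm(
  deltas=[
    {"xyz":[-0.0005,0,0],"rot":[0,0,0],"jaw":0.32},
    {"xyz":[-0.001,0,0],"rot":[0,0,0],"jaw":0.32},
    {"xyz":[-0.001,0,0],"rot":[0,0,0],"jaw":0.32},
    {"xyz":[-0.001,0,0],"rot":[0,0,0],"jaw":0.32},
  ],
)

```text
time: 19.05
ee_pos: [0.5571, -0.0431, 0.0091]
ee_rot: [[-0.943, 0.334, -0.012], [0.334, 0.943, 0.002], [0.012, -0.002, -1.0]]
force: [-10.2, 0.8, 8.5]
grip_width: 0.0619
```

```bash
python3 q.py; python3 eye.py 18; python3 - <<'E'
from pt import *
from scipy.ndimage import map_coordinates
for n in (17,18):
    t=np.load(f"pics/t{n}.npz"); g=t["frame"].astype(float).mean(2)
    xs=np.arange(80,102,2)
    prof=np.mean([[map_coordinates(g,[[q[1]],[q[0]]],order=1)[0] for q in (proj(t,[*j2w(x/1e3,y/1e3),.013]) for x in xs)] for y in (-40,-36,-32,-28,-24,-20,-16,-12)],0)
    print(n,dict(zip(xs.tolist(),prof.round().astype(int).tolist())))
E
```

```text
19.05 jig [-0.0148  0.0106] z 0.0091 Fjig [-9.9 -2.6] 8.5 T [ 0.42  1.75 -0.12]
17 {80: 56, 82: 61, 84: 96, 86: 157, 88: 190, 90: 192, 92: 187, 94: 160, 96: 131, 98: 177, 100: 191}
18 {80: 56, 82: 61, 84: 96, 86: 157, 88: 191, 90: 193, 92: 187, 94: 160, 96: 130, 98: 176, 100: 191}
```

The holder is seated: the TCP and front edge didn't move for a 1 mm command, while Fx rose by 3 N and shifted to the pushing finger. I'll back the command off in x first, with the bar still pressed, so the tab isn't loaded when the bar finger lifts.

Call:
move_arm(
  deltas=[
    {"xyz":[0.002,0,0],"rot":[0,0,0],"jaw":0.32},
    {"xyz":[0.004,0,0],"rot":[0,0,0],"jaw":0.32},
    {"xyz":[0.006,0,0],"rot":[0,0,0],"jaw":0.32},
    {"xyz":[0.008,0,0],"rot":[0,0,0],"jaw":0.32},
    {"xyz":[0.01,0,0],"rot":[0,0,0],"jaw":0.32},
    {"xyz":[0.012,0,0],"rot":[0,0,0],"jaw":0.32},
    {"xyz":[0.014,0,0],"rot":[0,0,0],"jaw":0.32},
    {"xyz":[0.016,0,0],"rot":[0,0,0],"jaw":0.32},
    {"xyz":[0.016,0,0],"rot":[0,0,0],"jaw":0.32},
  ],
)

```text
time: 20.05
ee_pos: [0.5482, -0.0381, 0.0109]
ee_rot: [[-0.943, 0.334, 0.002], [0.334, 0.943, 0.001], [-0.001, 0.001, -1.0]]
force: [5.2, 1.4, 4.9]
grip_width: 0.0621
```

```bash
python3 q.py; python3 eye.py 19
```

```text
20.05 jig [-0.0249  0.0123] z 0.0109 Fjig [4.4 3.1] 4.9 T [ 0.4  -0.97 -0.15]
```

View pics/s19.png

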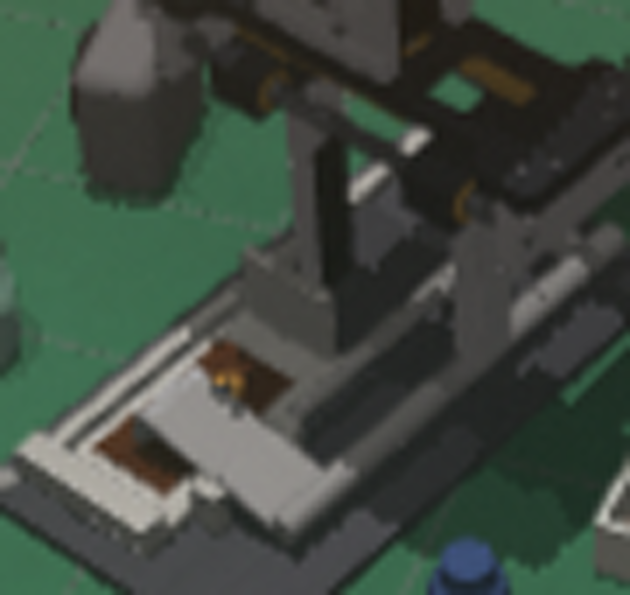

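Finger B is now about 10 mm clear of the tab and the holder stayed put. Next I'll lift straight up to release the bar.

Call:
move_arm(
  deltas=[
    {"xyz":[0,0,-0.003],"rot":[0,0,0],"jaw":0.32},
    {"xyz":[0,0,-0.006],"rot":[0,0,0],"jaw":0.32},
    {"xyz":[0,0,-0.01],"rot":[0,0,0],"jaw":0.32},
    {"xyz":[0,0,-0.015],"rot":[0,0,0],"jaw":0.32},
    {"xyz":[0,0,-0.022],"rot":[0,0,0],"jaw":0.32},
    {"xyz":[0,0,-0.032],"rot":[0,0,0],"jaw":0.32},
    {"xyz":[0,0,-0.045],"rot":[0,0,0],"jaw":0.32},
    {"xyz":[0,0,-0.065],"rot":[0,0,0],"jaw":0.32},
    {"xyz":[0,0,-0.09],"rot":[0,0,0],"jaw":0.32},
    {"xyz":[0,0,-0.12],"rot":[0,0,0],"jaw":0.32},
    {"xyz":[0,0,-0.15],"rot":[0,0,0],"jaw":0.32},
    {"xyz":[0.03,0.01,-0.165],"rot":[0,0,0],"jaw":0.32},
    {"xyz":[0.07,0.03,-0.17],"rot":[0,0,0],"jaw":0.32},
    {"xyz":[0.1,0.06,-0.17],"rot":[0,0,0],"jaw":0.32},
    {"xyz":[0.1,0.1,-0.17],"rot":[0,0,0],"jaw":0.32},
    {"xyz":[0.1,0.14,-0.17],"rot":[0,0,0],"jaw":0.32},
    {"xyz":[0.1,0.16,-0.17],"rot":[0,0,0],"jaw":0.32},
    {"xyz":[0.1,0.17,-0.17],"rot":[0,0,0],"jaw":0.32},
    {"xyz":[0.1,0.17,-0.17],"rot":[0,0,0],"jaw":0.32},
  ],
)

```text
time: 22.05
ee_pos: [0.5102, 0.1556, 0.1812]
ee_rot: [[-0.943, 0.332, 0.001], [0.332, 0.943, -0.0], [-0.001, 0.0, -1.0]]
force: [0.9, -0.0, -0.2]
grip_width: 0.0621
```

```bash
python3 q.py; python3 eye.py 20; python3 - <<'E'
from pt import *
from scipy.ndimage import map_coordinates
for n in (18,20):
    t=np.load(f"pics/t{n}.npz"); g=t["frame"].astype(float).mean(2)
    xs=np.arange(80,102,2)
    prof=np.mean([[map_coordinates(g,[[q[1]],[q[0]]],order=1)[0] for q in (proj(t,[*j2w(x/1e3,y/1e3),.013]) for x in xs)] for y in (-40,-36,-32,-28,-24,-20,-16,-12)],0)
    print(n,dict(zip(xs.tolist(),prof.round().astype(int).tolist())))
cv2.imwrite("pics/t20f.png",np.load("pics/t20.npz")["frame"][:,:,::-1])
E
```

```text
22.05 jig [-0.1253  0.1822] z 0.1812 Fjig [0.9 0.3] -0.2 T [-0.02  0.04  0.03]
18 {80: 56, 82: 61, 84: 96, 86: 157, 88: 191, 90: 193, 92: 187, 94: 160, 96: 130, 98: 176, 100: 191}
20 {80: 56, 82: 65, 84: 105, 86: 167, 88: 193, 90: 195, 92: 189, 94: 161, 96: 131, 98: 179, 100: 193}
```

View pics/t20f.png

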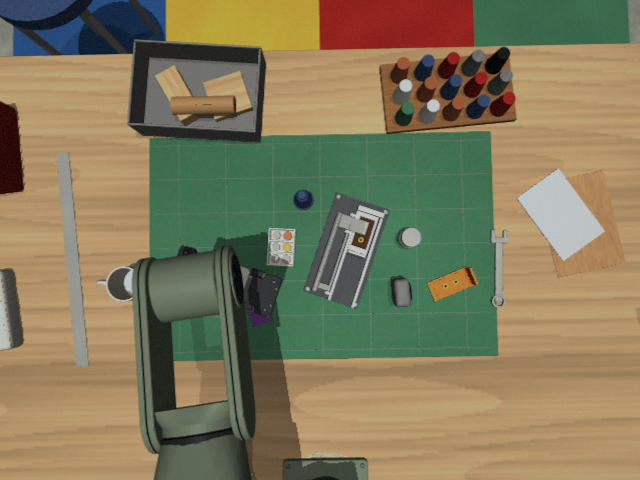

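View pics/s20.png

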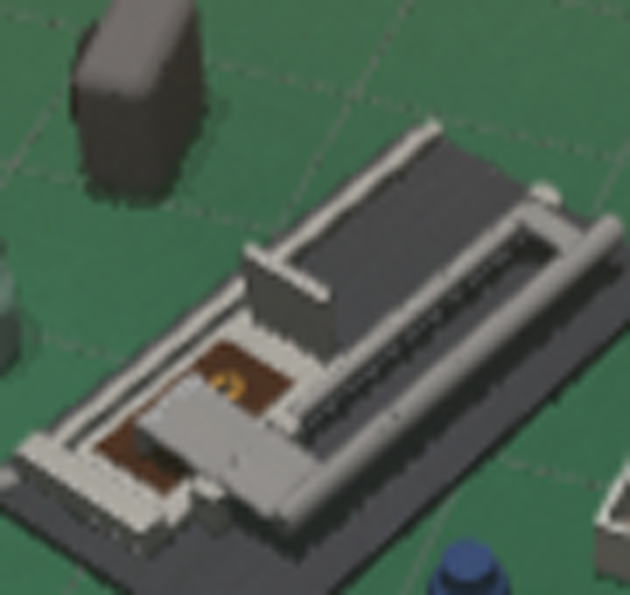

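The holder is against the stop, the jaw is down on the plate, the bystanders are where they started, and the arm is clear. I'm handing in.

```bash
python3 -c "
from station import arm
print(arm.job_done()); print(arm.state()['time'])"
```

```text
the job is handed in; nothing more can be done
None
the job is handed in; nothing more can be done
```

I pressed the clip's bar down with one fingertip, pushed the holder by its tab under the raised jaw to the end stop, then let the bar go. The job was handed in at about 22 s. No verdict is reported, so success is not confirmed.

**First try:** the bar finger slid onto the bar's inner shoulder and jammed at about 15 N sideways, with the holder about 18 mm along. I backed off, lifted, opened the gripper to 62 mm and re-centred on the bar. That let the jaw down onto the plate's front edge once, partway through. Then I pressed again at about 6 N and finished the push.

**Last checks:**
- **Home:** in the last 1 mm of push the holder did not move and the push force rose by 3 N. The front edge was at about 94.8 mm against the stop at 95 mm, and the same after release.
- **Clamp:** the images show the jaw down on the plate and the holder flat.
- **Surroundings:** the thread cone, jar, tape case, tray and wrench look unmoved in the last top view. The mug was partly hidden by the arm but appears in place.
- **Contact:** the tool force was about 0 with the arm clear.

**What disagreed:**
- **Fingertip height:** the fingertips were about 25 mm higher than the reported pose and tip reach imply, both in the images and by contact. I set the press by force instead.
- **Sideways offset:** the finger also sat a few millimetres off my estimate across the bar. I never fully explained either offset.
- **Clip angle:** I judged it only from force and images (about 0.3 rad while pressed); it was not measured directly.

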